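# Hang the can holder on the cleat rack and stand the gas can in it

## Robot

A 6-joint arm with a two-finger parallel gripper is mounted at the origin on a cart in front of the work surface, level with it; the furniture and walls round the work are solid. World frame = base frame: x ahead of the robot, y to its left, z up, the work surface at z = 0. Lengths are in mm, angles in rad, forces in N, time in s.
With the tool pointing down it reaches from about 400 to 925 mm from the base axis. Payload 12.5 kg.
Tool frame: the origin (TCP) lies on the centre line of the jaws, within the pads' length; the fingertips stand 25 mm ahead of it and the grasp point (between the pads) lies 6 mm ahead of it (env.tip_extent is the distance from the TCP to the fingertips, in mm); x points along the fingers, z is the direction in which the jaws open and shut, and the axes are right-handed (so a half turn about x gives the same grasp; the last joint's range is limited). The gripper opens to 95 mm and grips with 3 to 60 N. Pads are 20 mm wide; open, the fingers measure 119 mm over their backs; the gripper's body (75 mm by 180 mm) begins 59 mm behind the grasp point.
Start: joints at [-1.265, 0.491, 1.559, -0, 1.092, -0.106], TCP at [250.185, -572.757, 239.661] pointing down, gripper open.
Joint ranges: [-3.1, 3.1], [-0.84, 2.19], [0.05, 2.79], [-1.13, 4.28], [0.06, 2.93], [-2.69, 2.69]. Speed limits (rad/s): [2.22, 2.22, 2.79, 3.14, 3.14, 3.14].

## Interface

Orientations are given as [roll, pitch, yaw] about the fixed x, y, z axes, in that order (R = Rz(yaw) Ry(pitch) Rx(roll)).
In Python, from cell import env gives the robot as it stands.
- The arm moves only by the tool step_arm, never from a script. Its argument "rows" is a list of rows, each a list of 6 numbers: the shift along the tool's x, y, z in mm, then the turn, a rotation vector about the tool's x, y, z in rad. In form: [[x, y, z, wx, wy, wz], ...]. A call has 1 to 8 rows; each row shifts and turns the pose as measured when the row begins, along the tool's axes as they then stand; what a row does not reach is not made up. A row lasts 1/8 s, in which the tool goes at most 62.5 mm and 10.7 degrees, less where a joint would pass 70% of its speed; a pose out of reach is approached as far as the arm can. A call is refused whole if a number of a shift passes 62.5 or a number of a turn 0.188, either way. A call with a gripper value outside its range is refused whole. "grip" is the finger opening in mm, from 0 to 95.1, set as the call begins (left out, the last holds). The fingers move at their own pace and stop on an object; the grip force is fixed at half the most. Time passes only in rows, so rows that do not move let the fingers close. It gives the time, the measured TCP pose, the force and the opening at its end, in the units of the state.
- env.state(): the state, without advancing time (a new reading comes with each control period).
- env.read_camera(name): name is "side" or "top"; returns the picture (400x640x3 uint8, red, green, blue); there is no depth.
- env.get_calibration(name): a dict with "fx", "fy", "cx", "cy" (pixels), "pose" (4x4, takes a point from camera to world coordinates). Camera axes: x right, y down, z forward; pixel columns grow to the right and rows downward; lengths in mm; the calibration is good to about 2 mm. A picture is of the moment at which its call begins. get_calibration takes no time and is no camera call.
- env.job_done(): hands the job in, once; it reports no verdict.
The state is a dict: "t": time; "joints": joint angles; "qvel": joint speeds; "tau": joint torques, N m; "eef_pos": TCP position; "tcp_rot": TCP orientation; "ft_force": force on the tool from outside, world axes, zero at the start; "moment": the same for the moment, N m; "opening": opening from 0.0 (shut) to 1.0 (fully open).
Only numpy, scipy, OpenCV 4.12 (cv2) and the standard library are available. Lean on these libraries where they do the work, as an engineer would, in place of code of your own. Each camera call takes 0.05 s, during which the arm holds its last target.

## Task

Clear the torch gas can off the board: hang the empty wooden can holder on the free stretch of the rack's cleat rail, tipping it so that the angled strip on its rear goes over the rail and drops into the groove and its foot swings in under the rail, until it hangs upright and fully home, and let go of it. Then stand the can in the holder's pocket, right down on the bottom, keeping it upright all the while. Leave the other tools lying where they are.

Things in the scene. Friction and masses are not known exactly. Their poses are not given: they have to be found in the camera images.
- cleat_rack: Low wooden rack fixed on the board: upright plywood back board 160 mm wide (y), top at 164 mm. Origin at board level under the middle of its front face; +x into the back board, +y left, z up. A 12 mm high foot board reaches 11 mm out in front. At its right end (y -34 to -76 mm) a dark block with three small burs on it (up to 185 mm high) already hangs on the rail, fixed.
- rail (a point): Middle of the front edge of the cleat rail's top, 18 mm in front of the back board, height 151 mm; rack's axes. The rail (18 mm thick, underside at height 88 mm) runs along the whole face. Its top is bevelled 45 degrees and falls backwards from here to the back board: a V groove open at the top. Free from y = -34 to +80 mm.
- crease (a point): Bottom of the V groove, where the rail's bevel meets the back board's face: mid-width of the rack, height 135 mm, rack's axes. The hung strip rests here.
- can_holder: Loose light wooden block with a pocket, 0.16 to 0.29 kg, upright on the board. Origin under the middle of the 50 x 50 mm block, 91 mm high; +x to its rear, z up. Its rear carries a bevelled strip at the top and a foot at the bottom, both 19 mm deep (x 25 to 44) and full width. Grip it across the flat sides (y = +-25), x -15 to 15, height 55 to 80; side walls slope from 70 (front) to 91 at x = -3.
- strip_edge (a point): Middle of the strip's lower rear edge, (44, 0, 67) mm in the holder's frame. The strip reaches up to height 91 (upper rear corner chamfered 8 mm); its underside is bevelled 45 degrees, rising forwards to height 84 at the block (x = 25). Hung home, this edge touches the back board 2 mm above the crease, bevel on bevel.
- foot (a point): Middle of the foot's upper rear edge, (44, 0, 10) mm in the holder's frame. Hung, the foot touches the back board 8 mm below the rail's underside, less than the 14 mm lift that frees the strip. So upright it cannot go on: lean the holder's top 18 to 25 degrees to the rack (foot out to the front), put the strip over the rail and down the groove, then swing the foot in while it sinks.
- pocket (a point): Centre of the floor of the holder's square pocket, (0, 0, 35) mm in the holder's frame, same axes. The pocket is 40 x 40 mm, open at the top; side and rear walls end at height 91, the front wall at 69 mm above the holder's underside.
- gas_can: Small dark blue round gas can with a black nozzle, 0.08 to 0.15 kg, standing on the board. Origin at the centre of its base, z up; diameter 32 mm, straight body up to 93 mm, nozzle to 111 mm. Gripped 70 to 88 mm above its base, the fingers stay above the holder's walls (56 mm above the pocket's floor).
- pliers: Bystander, loose: green-handled pliers, 140 x 47 x 11 mm, lying on the board; origin at the centre of its underside.
- tweezers: Bystander, loose: steel tweezers, 130 x 15 x 8 mm, lying on the board; origin at the centre of its underside.
- burnisher: Bystander, loose: wooden-handled burnisher, 118 x 17 x 17 mm, lying on the board; origin at the centre of its underside.
- loupe: Bystander, loose: grey loupe, 31 x 31 x 19 mm, lying on the board; origin at the centre of its underside.
- zinc_cap: Bystander, loose: grey zinc cap, 28 x 28 x 9 mm, lying on the board; origin at the centre of its underside.
- file_block: Bystander, loose: black rubber block, 50 x 60 x 22 mm, lying on the board; origin at the centre of its underside.

How it is judged:
By the outcome, as a careful person would: the job done as asked, in the order asked, and still so for the second after the job is handed in, with the robot touching nothing.
It also fails if it takes over 54 s, if anything falls off the work surface, if the arm or the gripper's body presses on something with over 40 N, if the wrist force passes 120 N, or if a joint passes its speed limit or range.

## Working session

There is one attempt and no reset: what is moved stays moved. The work goes in short steps, Python scripts to look and compute and a tool call to move; the robot and the scene stay as the last step left them, time stands still between calls to the robot, and variables do not carry over. Pictures are saved under pics/ and viewed, and the job is handed in when it is done.

Besides the shell and the picture viewer there is one more tool, called by a JSON object that holds its "name" and its "arguments", one argument or row to a line. step_arm: Moves the arm, as the interface text tells. Its arguments: {"type":"object","properties":{"rows":{"type":"array","items":{"type":"array","items":{"type":"number"}}},"grip":{"type":"number"}},"required":["rows"]}

```bash
ls; mkdir -p pics; python3 - <<'E'
from cell import env
import cv2,numpy as np
np.set_printoptions(precision=2,suppress=True)
s=env.state();print(s)
for n in ["side","top"]:
    cv2.imwrite(f"pics/{n}0.png",env.read_camera(n)[:,:,::-1]);c=env.get_calibration(n);print(n,c)
print(env.tip_extent)
E
```

```text
pics
{'t': 0.0, 'joints': array([-1.26,  0.49,  1.56, -0.  ,  1.09, -0.11]), 'qvel': array([ 0.,  0.,  0., -0., -0.,  0.]), 'tau': array([ -0.  , -61.26, -25.82,   0.07,   0.05,  -0.  ]), 'eef_pos': array([ 250.09, -572.52,  239.06]), 'tcp_rot': array([3.05, 1.57, 1.89]), 'ft_force': array([0.35, 0.48, 0.24]), 'moment': array([-0.05,  0.02, -0.02]), 'opening': 0.9984049191888609}
side {'fx': 393.0100252944497, 'fy': 393.0100252944497, 'cx': 317.7053393297246, 'cy': 197.29079926514962, 'pose': array([[ -0.93,  -0.18,   0.33, 222.17],
       [ -0.38,   0.45,  -0.81, 680.89],
       [ -0.01,  -0.88,  -0.48, 534.75],
       [  0.  ,   0.  ,   0.  ,   1.  ]])}
top {'fx': 406.98863078674174, 'fy': 406.98863078674174, 'cx': 325.0464964910186, 'cy': 200.93816692939453, 'pose': array([[  0.02,  -0.99,   0.16, 386.25],
       [ -1.  ,  -0.02,   0.02, -34.63],
       [ -0.02,  -0.16,  -0.99, 965.35],
       [  0.  ,   0.  ,   0.  ,   1.  ]])}
25.0
```

View pics/side0.png

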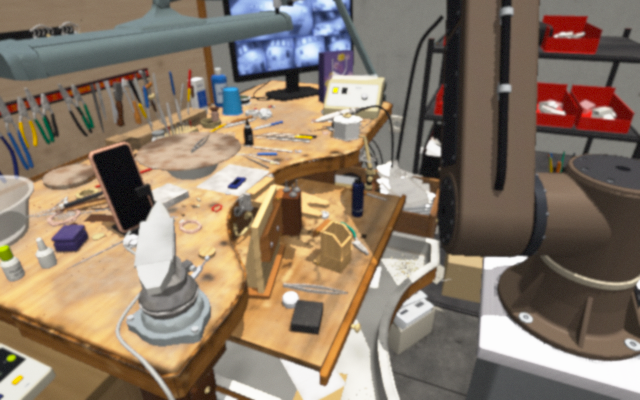

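View pics/top0.png

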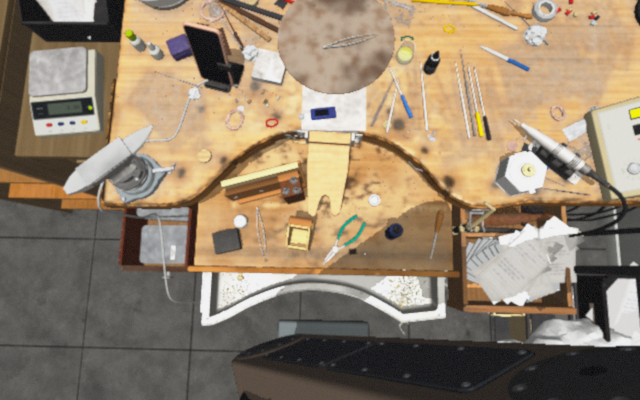

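The side view shows the rack at about (265,240), the holder at (336,243) and the can at (358,197). The top view shows the rack at (262,185), the holder at (299,233) and the can at (394,231). I'll enlarge both.

```bash
python3 - <<'E'
import cv2
a=cv2.imread("pics/top0.png")[150:280,190:450];cv2.imwrite("pics/top0z.png",cv2.resize(a,None,fx=3,fy=3,interpolation=cv2.INTER_CUBIC))
a=cv2.imread("pics/side0.png")[165:315,225:405];cv2.imwrite("pics/side0z.png",cv2.resize(a,None,fx=4,fy=4,interpolation=cv2.INTER_CUBIC))
E
```

```text
(no output)
```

View pics/top0z.png

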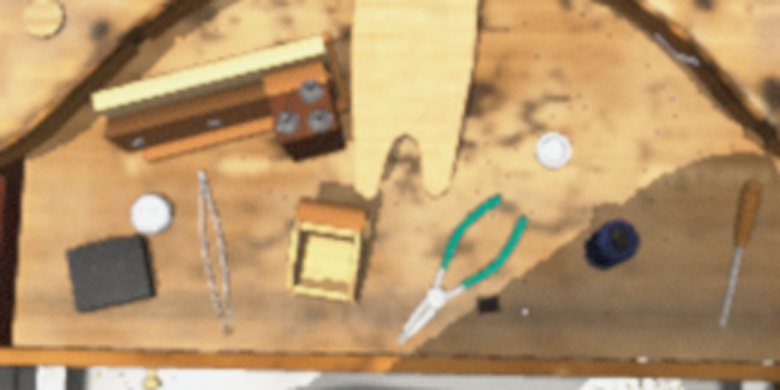

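View pics/side0z.png

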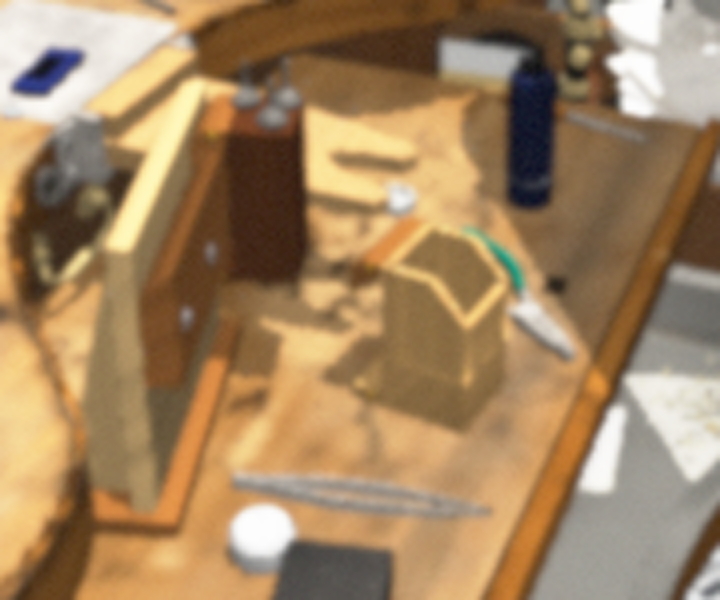

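```bash
cat > h.py <<'E'
import cv2,numpy as np
np.set_printoptions(precision=1,suppress=True)
from cell import env
C={n:env.get_calibration(n) for n in("side","top")}
def ray(n,u,v):
    c=C[n];P=np.array(c["pose"]);d=P[:3,:3]@[(u-c["cx"])/c["fx"],(v-c["cy"])/c["fy"],1];return P[:3,3],d
def onz(n,u,v,z):
    o,d=ray(n,u,v);return o+d*(z-o[2])/d[2]
def proj(n,p):
    c=C[n];P=np.array(c["pose"]);q=P[:3,:3].T@(np.array(p)-P[:3,3]);return np.array([c["fx"]*q[0]/q[2]+c["cx"],c["fy"]*q[1]/q[2]+c["cy"]])
def tz(u,v,z,n="top"): # zoom coords -> 
    return onz("top",190+(u+.5)/3-.5,150+(v+.5)/3-.5,z)
def sz(u,v,z): return onz("side",225+(u+.5)/4-.5,165+(v+.5)/4-.5,z)
E
python3 - <<'E'
from h import *
top=cv2.imread("pics/top0.png");side=cv2.imread("pics/side0.png")
print("rack top front edge", tz(98,110,164),tz(327,58,164), "back",tz(93,95,164),tz(322,36,164))
print("rack side", sz(127,248,164),sz(205,88,164),"foot board front",sz(178,525,12),sz(238,322,12))
print("holder top x25",tz(297,222,91),tz(363,235,91),"front",tz(289,291,69),tz(355,301,69))
print("strip rear z83",tz(303,200,87),tz(367,210,87))
print("holder side: rear top corners y+ ",sz(388,266,91),"y-",sz(437,225,91),"base front y+",sz(460,430,0),"base front y-",sz(505,375,0))
hsv=cv2.cvtColor(top,cv2.COLOR_BGR2HSV)
m=cv2.inRange(hsv,(105,100,20),(130,255,140));m[:200]=0;m[:, :370]=0;m[260:]=0;m[:,420:]=0
ys,xs=np.nonzero(m);print(len(xs),xs.min(),xs.max(),ys.min(),ys.max(),xs.mean(),ys.mean())
hsv=cv2.cvtColor(side,cv2.COLOR_BGR2HSV)
m=cv2.inRange(hsv,(105,100,20),(130,255,140));m[:175]=0;m[:, :345]=0;m[222:]=0;m[:,372:]=0
ys,xs=np.nonzero(m);print(len(xs),xs.min(),xs.max(),ys.min(),ys.max(),xs.mean(),ys.mean())
print("can top(93)",tz(620,238,93),tz(624,238,111),"base nearest side",sz(530,205,0),"nozzle side",sz(531,52,111),"shoulder mid",sz(533,78,93))
E
```

```text
rack top front edge [538.6 191.  164. ] [577.1  38.1 164. ] back [548.8 195.  164. ] [592.2  42.  164. ]
rack side [538.4 192.9 164. ] [577.1  45.7 164. ] foot board front [524.  194.6  12. ] [570.7  36.8  12. ]
holder top x25 [473.1  62.5  91. ] [464.6  14.7  91. ] front [424.5  69.   69. ] [418.2  20.5  69. ]
strip rear z83 [489.6  59.2  87. ] [483.2  12.5  87. ]
holder side: rear top corners y+  [468.8  62.8  91. ] y- [459.1  17.1  91. ] base front y+ [427.3  65.7   0. ] base front y- [419.8  12.5   0. ]
65 388 399 225 237 391.7230769230769 232.2923076923077
230 353 362 183 215 357.4086956521739 196.97826086956522
can top(93) [ 466.  -168.9   93. ] [ 464.4 -168.9  111. ] base nearest side [ 459.9 -164.     0. ] nozzle side [ 463.1 -161.3  111. ] shoulder mid [ 461.3 -162.2   93. ]
```

```bash
cat >> h.py <<'E'
from scipy.spatial.transform import Rotation as R, Slerp
def pose(s=None):
    s=s or env.state();return np.array(s["eef_pos"]),R.from_euler("xyz",s["tcp_rot"])
def tool(yaw,lean=0,flip=False):
    """tool R for object yaw (deg), lean of tops toward +x of object; jaws along object's y"""
    Q=R.from_euler("z",yaw,degrees=True)*R.from_euler("y",lean,degrees=True)
    M=np.array([[0,-1,0],[0,0,1],[-1,0,0]],float).T  # columns x_t=-Z,y_t=-X,z_t=Y
    M=np.column_stack([[0,0,-1],[-1,0,0],[0,1,0]]).astype(float)
    if flip: M=np.column_stack([[0,0,-1],[1,0,0],[0,-1,0]]).astype(float)
    return Q*R.from_matrix(M)
def rows(grasp,Rt,n,start=None):
    """n equal rows from start (or now) to TCP such that the grasp point (6 ahead) is at grasp"""
    p,r=start or pose(); pt=np.array(grasp)-Rt.apply([6,0,0])
    sl=Slerp([0,1],R.concatenate([r,Rt]));out=[]
    ps=[p+(pt-p)*k/n for k in range(n+1)];rs=[sl(k/n) for k in range(n+1)]
    for k in range(n):
        d=rs[k].inv().apply(ps[k+1]-ps[k]);w=(rs[k].inv()*rs[k+1]).as_rotvec()
        out.append([*d.round(1),*w.round(3)])
    for o in out: print([float(v) for v in o])
    return pt,Rt
def now():
    s=env.state();p,r=pose(s);print("t",round(s["t"],2),"grasp",p+r.apply([6,0,0]),"xt",r.as_matrix()[:,0].round(3),"zt",r.as_matrix()[:,2].round(3),"F",s["ft_force"],"open",round(s["opening"]*95.1,1),"j",s["joints"].round(2))
E
python3 - <<'E'
from h import *
now()
for f in(0,1):
  for y in(-9,14.5):
    print(f,y,(pose()[1].inv()*tool(y,0,f)).as_rotvec())
print("to hover");st=rows([445,41.5,150],tool(-9,0,False),12)
E
```

```text
t 0.1 grasp [ 250.1 -572.6  233.1] xt [-0.  0. -1.] zt [ 0.4 -0.9 -0. ] F [0.8 0.1 0.4] open 94.9 j [-1.3  0.5  1.6 -0.   1.1 -0.1]
0 -9 [-2.6 -0.  -0. ]
0 14.5 [-3.  0. -0.]
1 -9 [ 0.6 -0.   0. ]
1 14.5 [ 0.2 -0.  -0. ]
to hover
[7.0, 35.4, -40.4, -0.214, -0.0, -0.0]
[7.0, 43.1, -31.9, -0.214, -0.0, -0.0]
[7.0, 49.0, -22.0, -0.214, -0.0, -0.0]
[7.0, 52.5, -11.1, -0.214, -0.0, -0.0]
[6.9, 53.7, 0.3, -0.214, -0.0, -0.0]
[6.9, 52.4, 11.7, -0.214, -0.0, -0.0]
[6.9, 48.7, 22.6, -0.214, -0.0, -0.0]
[6.9, 42.8, 32.5, -0.214, -0.0, -0.0]
[6.9, 34.9, 40.8, -0.214, -0.0, -0.0]
[6.9, 25.4, 47.3, -0.214, -0.0, -0.0]
[6.9, 14.8, 51.6, -0.214, -0.0, -0.0]
[6.9, 3.4, 53.6, -0.214, -0.0, -0.0]
```

```bash
python3 - <<'E'
from h import *
st=rows([445,41.5,185],tool(-9,0,True),12)
E
```

```text
[4.1, 35.4, -40.4, 0.047, -0.0, 0.0]
[4.1, 33.4, -42.0, 0.047, -0.0, 0.0]
[4.0, 31.4, -43.6, 0.047, -0.0, 0.0]
[4.0, 29.3, -45.0, 0.047, -0.0, 0.0]
[4.0, 27.1, -46.3, 0.047, -0.0, 0.0]
[4.0, 24.9, -47.6, 0.047, -0.0, 0.0]
[4.0, 22.6, -48.7, 0.047, -0.0, 0.0]
[4.0, 20.3, -49.7, 0.047, -0.0, 0.0]
[4.0, 17.9, -50.6, 0.047, -0.0, 0.0]
[4.0, 15.5, -51.4, 0.047, -0.0, 0.0]
[4.0, 13.0, -52.1, 0.047, -0.0, 0.0]
[4.0, 10.5, -52.6, 0.047, -0.0, 0.0]
```

{"name": "step_arm", "arguments": {
  "rows": [
    [4, 35, -40, 0.047, 0, 0],
    [4, 33, -42, 0.047, 0, 0],
    [4, 31, -44, 0.047, 0, 0],
    [4, 29, -45, 0.047, 0, 0],
    [4, 27, -46, 0.047, 0, 0],
    [4, 25, -48, 0.047, 0, 0],
    [4, 23, -49, 0.047, 0, 0],
    [4, 20, -50, 0.047, 0, 0]
  ],
  "grip": 95
}}

```text
t: 1.1
eef_pos: [382.2, -153.6, 204.8]
tcp_rot: [-2.862, 1.568, 1.867]
ft_force: [0.8, -0.4, 0.2]
opening: 1.002
```

```bash
python3 - <<'E'
from h import *
now()
st=rows([445,41.5,150],tool(-9,0,True),6)
E
```

```text
t 1.1 grasp [ 382.2 -153.6  198.8] xt [-0.  0. -1.] zt [ 0. -1. -0.] F [ 0.8 -0.4  0.2] open 95.3 j [-0.5  0.2  2.1  0.   0.8  1. ]
[8.2, 11.0, -32.3, 0.029, -0.0, 0.0]
[8.2, 10.1, -32.6, 0.029, -0.0, 0.0]
[8.2, 9.1, -32.9, 0.029, -0.0, 0.0]
[8.2, 8.2, -33.2, 0.029, -0.0, 0.0]
[8.2, 7.2, -33.4, 0.029, -0.0, 0.0]
[8.2, 6.2, -33.6, 0.029, -0.0, 0.0]
```

{"name": "step_arm", "arguments": {
  "rows": [
    [8, 11, -32, 0.029, 0, 0],
    [8, 10, -33, 0.029, 0, 0],
    [8, 9, -33, 0.029, 0, 0],
    [8, 8, -33, 0.029, 0, 0],
    [8, 7, -33, 0.029, 0, 0],
    [8, 6, -34, 0.029, 0, 0],
    [0, 0, 0, 0, 0, 0]
  ]
}}

```text
t: 1.98
eef_pos: [445.6, 51.3, 155.2]
tcp_rot: [-2.339, 1.568, 2.216]
ft_force: [0.3, 0.5, 0.3]
opening: 1.0
```

```bash
python3 - <<'E'
from h import *
now()
st=rows([445,41.5,72],tool(-9,0,True),4)
a=env.read_camera("side")[:,:,::-1];cv2.imwrite("pics/s1.png",cv2.resize(a[100:310,225:475],None,fx=3,fy=2.8))
a=env.read_camera("top")[:,:,::-1];cv2.imwrite("pics/t1.png",cv2.resize(a[150:350,190:450],None,fx=3,fy=3))
E
```

```text
t 1.98 grasp [445.6  51.3 149.2] xt [-0.  0. -1.] zt [-0.2 -1.  -0. ] F [0.3 0.5 0.3] open 95.1 j [-0.   0.4  2.1  0.   0.7  1.7]
[19.3, 0.3, 2.5, -0.0, -0.001, 0.001]
[19.3, 0.3, 2.5, -0.0, -0.001, 0.001]
[19.3, 0.3, 2.5, -0.0, -0.001, 0.001]
[19.3, 0.2, 2.5, -0.0, -0.001, 0.001]
```

View pics/s1.png

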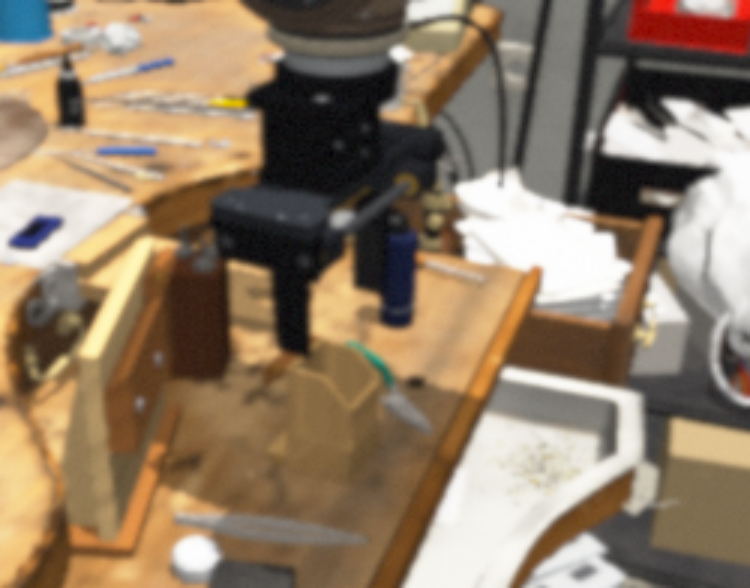

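View pics/t1.png

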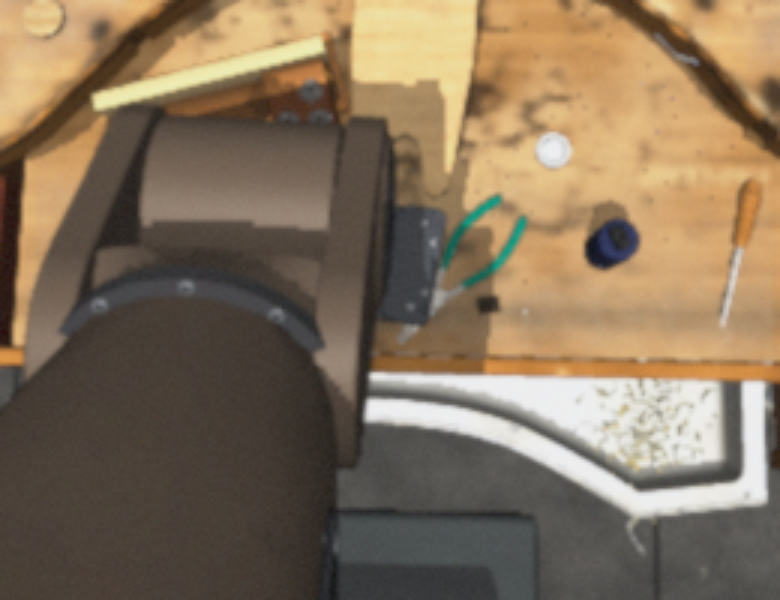

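{"name": "step_arm", "arguments": {
  "rows": [
    [5, 0, 5, 0, 0, 0],
    [18, 0.5, 5, 0, 0, 0],
    [18, 0, 0, 0, 0, 0],
    [18, 0, 0, 0, 0, 0],
    [18, 0, 0, 0, 0, 0],
    [0, 0, 0, 0, 0, 0]
  ],
  "grip": 80
}}

```text
t: 2.82
eef_pos: [443.3, 33.4, 77.0]
tcp_rot: [3.015, 1.569, 1.278]
ft_force: [-0.6, 0.5, 0.9]
opening: 0.841
```

```bash
python3 - <<'E'
from h import *
now()
a=env.read_camera("side")[:,:,::-1];cv2.imwrite("pics/s2.png",cv2.resize(a[165:315,225:405],None,fx=4,fy=4,interpolation=cv2.INTER_CUBIC))
E
```

```text
t 2.83 grasp [443.3  33.4  71. ] xt [ 0.  0. -1.] zt [-0.2 -1.  -0. ] F [-0.6  0.5  0.9] open 80.0 j [-0.1  0.5  2.1  0.   0.5  1.7]
```

View pics/s2.png

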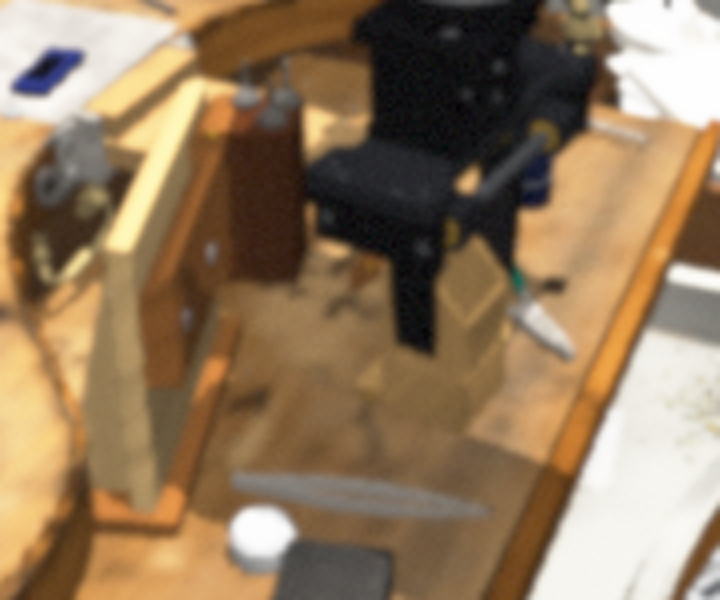

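{"name": "step_arm", "arguments": {
  "rows": [
    [0, 1, -4, 0, 0, 0],
    [0, 0, -3, 0, 0, 0],
    [0, 0, 0, 0, 0, 0],
    [0, 0, 0, 0, 0, 0]
  ]
}}

```text
t: 3.38
eef_pos: [446.7, 40.2, 79.5]
tcp_rot: [2.04, 1.566, 0.303]
ft_force: [0.5, 0.4, 0.0]
opening: 0.835
```

```bash
python3 - <<'E'
from h import *
now()
E
```

```text
t 3.38 grasp [446.7  40.2  73.5] xt [ 0.  0. -1.] zt [-0.2 -1.  -0. ] F [0.5 0.4 0. ] open 79.4 j [-0.1  0.5  2.1  0.   0.5  1.7]
```

Well centred, so I'll close the gripper.

{"name": "step_arm", "arguments": {
  "rows": [
    [0, 0, 0, 0, 0, 0],
    [0, 0, 0, 0, 0, 0],
    [0, 0, 0, 0, 0, 0],
    [0, 0, 0, 0, 0, 0],
    [0, 0, 0, 0, 0, 0],
    [0, 0, 0, 0, 0, 0]
  ],
  "grip": 40
}}

```text
t: 4.12
eef_pos: [446.7, 40.2, 79.6]
tcp_rot: [2.037, 1.565, 0.301]
ft_force: [-0.1, 0.5, 0.9]
opening: 0.527
```

```bash
python3 - <<'E'
from h import *
now()
# clearance study in rack plane (x into board, z): holder polys vs rack polys
import itertools
H=[[(-25,0),(25,0),(25,91),(-25,91)],[(25,84),(44,67),(44,83),(36,91),(25,91)],[(25,0),(44,0),(44,10),(25,10)]]
K=[[(0,0),(30,0),(30,164),(0,164)],[(-18,88),(0,88),(0,135),(-18,151)],[(-11,0),(0,0),(0,12),(-11,12)]]
H=[np.array(h,float) for h in H];K=[np.array(h,float) for h in K]
def dens(p):
    q=np.roll(p,-1,0);return np.concatenate([a+(b-a)*np.linspace(0,1,25)[:,None] for a,b in zip(p,q)])
Hd=[dens(h) for h in H];Kd=[dens(k) for k in K]
def clear(ex,ez,th):
    t=np.radians(th);c,s=np.cos(t),np.sin(t);M=np.array([[c,s],[-s,c]]) # x_h->(c,-s), z_h->(s,c)
    o=np.array([ex,ez])-M@np.array([44,67])
    T=lambda h:h@M.T+o
    best=99
    for h,hd in zip(H,Hd):
        for k,kd in zip(K,Kd):
            a=T(h).astype(np.float32);b=k.astype(np.float32)
            d=min(-max(cv2.pointPolygonTest(b,(float(p[0]),float(p[1])),True) for p in T(hd)),-max(cv2.pointPolygonTest(a,(float(p[0]),float(p[1])),True) for p in kd))
            best=min(best,d)
    return best
for th in (25,22,20,18,15,12,9,6,3,0):
    # lowest ez with clearance >=0.7, over ex
    r=[]
    for ez in np.arange(137,165,1.):
        cs=[(clear(ex,ez,th),ex) for ex in np.arange(-14,0.1,1)]
        m=max(cs);r.append((ez,m[0],m[1]))
        if m[0]>1.5 : break
    print(th,[tuple(np.round(x,1)) for x in r if x[1]>-1.5])
E
```

```text
t 4.12 grasp [446.7  40.2  73.6] xt [ 0.  0. -1.] zt [-0.2 -1.  -0. ] F [-0.1  0.5  0.9] open 50.1 j [-0.1  0.5  2.1  0.   0.5  1.7]
25 [(np.float64(139.0), np.float64(-1.0), np.float64(-6.0)), (np.float64(140.0), np.float64(-0.8), np.float64(-6.0)), (np.float64(141.0), np.float64(-0.2), np.float64(-7.0)), (np.float64(142.0), np.float64(0.2), np.float64(-7.0)), (np.float64(143.0), np.float64(0.7), np.float64(-8.0)), (np.float64(144.0), np.float64(1.2), np.float64(-8.0)), (np.float64(145.0), np.float64(1.5), np.float64(-9.0)), (np.float64(146.0), np.float64(2.2), np.float64(-9.0))]
22 [(np.float64(138.0), np.float64(-1.1), np.float64(-5.0)), (np.float64(139.0), np.float64(-1.0), np.float64(-5.0)), (np.float64(140.0), np.float64(-0.2), np.float64(-6.0)), (np.float64(141.0), np.float64(0.0), np.float64(-6.0)), (np.float64(142.0), np.float64(0.6), np.float64(-7.0)), (np.float64(143.0), np.float64(1.0), np.float64(-7.0)), (np.float64(144.0), np.float64(1.4), np.float64(-8.0)), (np.float64(145.0), np.float64(2.0), np.float64(-8.0))]
20 [(np.float64(137.0), np.float64(-1.5), np.float64(-4.0
[... 2083 characters left out ...]
 np.float64(-5.0))]
6 [(np.float64(137.0), np.float64(0.2), np.float64(-2.0)), (np.float64(138.0), np.float64(0.3), np.float64(-2.0)), (np.float64(139.0), np.float64(1.0), np.float64(-3.0)), (np.float64(140.0), np.float64(1.3), np.float64(-3.0)), (np.float64(141.0), np.float64(1.8), np.float64(-4.0))]
3 [(np.float64(137.0), np.float64(0.2), np.float64(-2.0)), (np.float64(138.0), np.float64(0.9), np.float64(-2.0)), (np.float64(139.0), np.float64(1.2), np.float64(-2.0)), (np.float64(140.0), np.float64(1.7), np.float64(-3.0))]
0 [(np.float64(137.0), np.float64(0.8), np.float64(-1.0)), (np.float64(138.0), np.float64(1.0), np.float64(-1.0)), (np.float64(139.0), np.float64(1.7), np.float64(-2.0))]
```

```bash
cat >> h.py <<'E'
O=np.array([558,115,0.]);YR=14.5
def rk(x,y,z,yaw=None):
    return O+R.from_euler("z",YR,degrees=True).apply([x,y,z])
HX,HZ=1.7,73.6  # grasp point in holder frame
def holdergrasp(ex,ez,th,y):
    """grasp world for holder with strip edge at rack (ex,ez), lean th"""
    t=np.radians(th);c,s=np.cos(t),np.sin(t);dx,dz=HX-44,HZ-67
    return rk(ex+c*dx+s*dz,y,ez-s*dx+c*dz)
def edge(y=None):
    """present edge in rack frame from tool pose"""
    p,r=pose();g=p+r.apply([6,0,0]);q=R.from_euler("z",-YR,degrees=True)
    g=q.apply(g-O);xt=q.apply(r.apply([1,0,0]));th=np.arctan2(-xt[0],-xt[2]);c,s=np.cos(th),np.sin(th);dx,dz=HX-44,HZ-67
    zt=q.apply(r.apply([0,0,1]))
    s_=env.state();print("t %.2f edge x %.1f z %.1f lean %.1f y %.1f yawerr %.1f roll %.1f"%(s_["t"],g[0]-(c*dx+s*dz),g[2]-(-s*dx+c*dz),np.degrees(th),g[1],np.degrees(np.arctan2(zt[0],-zt[1])),np.degrees(zt[2])),"Frack",q.apply(s_["ft_force"]),"M",s_["moment"],"open %.1f"%(s_["opening"]*95.1))
E
python3 - <<'E'
from h import *
a=pose()
st=rows([446.7,40.2,137.6],tool(-9,0,True),3)
st=rows(rk(-75+HX,35,137.6),tool(YR,0,True),6,st)
E
```

```text
[-21.3, 0.1, -0.0, -0.003, -0.001, -0.002]
[-21.3, 0.1, -0.0, -0.003, -0.001, -0.002]
[-21.3, 0.0, -0.0, -0.003, -0.001, -0.002]
[0.0, 2.8, -15.7, -0.068, 0.0, 0.0]
[0.0, 3.9, -15.5, -0.068, 0.0, 0.0]
[0.0, 5.0, -15.2, -0.068, 0.0, 0.0]
[0.0, 6.0, -14.8, -0.068, 0.0, 0.0]
[0.0, 7.0, -14.3, -0.068, 0.0, 0.0]
[0.0, 7.9, -13.8, -0.068, 0.0, 0.0]
```

{"name": "step_arm", "arguments": {
  "rows": [
    [-10, 0, 0, 0, 0, 0],
    [-21, 0, 0, 0, 0, 0],
    [-21, 0, 0, 0, 0, 0],
    [-6, 0, 0, 0, 0, 0]
  ]
}}

```text
t: 4.62
eef_pos: [445.7, 40.1, 139.9]
tcp_rot: [2.263, 1.568, 0.526]
ft_force: [-1.2, -0.0, -1.3]
opening: 0.525
```

{"name": "step_arm", "arguments": {
  "rows": [
    [0, 3, -15, -0.068, 0, 0],
    [0, 4, -15, -0.068, 0, 0],
    [0, 5, -15, -0.068, 0, 0],
    [0, 6, -14, -0.068, 0, 0],
    [0, 6, -12, -0.068, 0, 0],
    [0, 4, -7, -0.05, 0, 0],
    [0, 0, 0, 0, 0, 0],
    [0, 0, 0, 0, 0, 0]
  ]
}}

```text
t: 5.62
eef_pos: [474.8, 126.9, 135.9]
tcp_rot: [-2.125, 1.567, 2.846]
ft_force: [0.9, 0.5, -1.6]
opening: 0.53
```

```bash
python3 - <<'E'
from h import *
now();edge()
st=rows(rk(-75+HX,35,137.6),tool(YR,0,True),1)
a=env.read_camera("side")[:,:,::-1];cv2.imwrite("pics/s3.png",cv2.resize(a[165:315,225:405],None,fx=4,fy=4,interpolation=cv2.INTER_CUBIC))
E
```

```text
t 5.62 grasp [474.8 126.9 129.9] xt [-0.  0. -1.] zt [ 0.3 -1.  -0. ] F [ 0.9  0.5 -1.6] open 50.4 j [0.1 0.5 2.  0.  0.7 1.4]
t 5.62 edge x -35.3 z 123.2 lean 0.2 y 32.4 yawerr 0.3 roll -0.1 Frack [ 1.   0.2 -1.6] M [0. 0. 0.] open 50.4
[-7.7, 4.3, -2.6, 0.005, -0.002, 0.003]
```

View pics/s3.png

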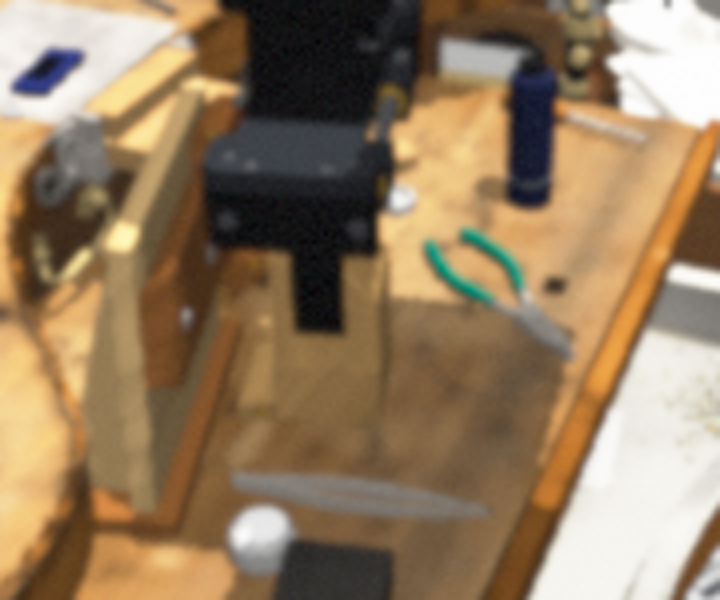

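{"name": "step_arm", "arguments": {
  "rows": [
    [-5, 0, 0, 0, 0, 0],
    [-3, 0, -1, 0, 0, 0],
    [0, 4, 0, 0, 0, 0],
    [0, 5, 0, 0, 0, 0],
    [0, 0, 0, 0, 0, 0],
    [0, 0, 0, 0, 0, 0]
  ]
}}

```text
t: 6.42
eef_pos: [484.1, 129.7, 144.7]
tcp_rot: [-2.186, 1.567, 2.782]
ft_force: [0.1, 0.1, -2.0]
opening: 0.529
```

```bash
python3 - <<'E'
from h import *
edge()
E
```

```text
t 6.42 edge x -25.6 z 131.9 lean 0.2 y 32.8 yawerr 0.2 roll -0.1 Frack [ 0.1  0.1 -2. ] M [ 0.  0. -0.] open 50.3
```

{"name": "step_arm", "arguments": {
  "rows": [
    [0, 2, 0, 0, 0, 0],
    [0, 2, 0, 0, 0, 0],
    [0, 0, 0, 0, 0, 0]
  ]
}}

```text
t: 6.8
eef_pos: [488.1, 130.8, 144.5]
tcp_rot: [-2.15, 1.567, 2.819]
ft_force: [-0.7, 0.0, -1.6]
opening: 0.526
```

```bash
python3 - <<'E'
from h import *
edge()
E
```

```text
t 6.80 edge x -21.5 z 131.8 lean 0.2 y 32.8 yawerr 0.2 roll -0.1 Frack [-0.7  0.2 -1.6] M [0. 0. 0.] open 50.0
```

{"name": "step_arm", "arguments": {
  "rows": [
    [0, 1, 0, 0, 0, 0],
    [0, 1, 0, 0, 0, 0]
  ]
}}

```text
t: 7.05
eef_pos: [490.0, 131.3, 144.5]
tcp_rot: [-2.129, 1.567, 2.84]
ft_force: [-1.3, -0.2, -1.9]
opening: 0.526
```

```bash
python3 - <<'E'
from h import *
edge()
E
```

```text
t 7.05 edge x -19.4 z 131.8 lean 0.2 y 32.8 yawerr 0.2 roll -0.1 Frack [-1.3  0.1 -1.9] M [ 0.   0.1 -0. ] open 50.0
```

{"name": "step_arm", "arguments": {
  "rows": [
    [0, 1, 0, 0, 0, 0],
    [0, 0, 0, 0, 0, 0]
  ]
}}

```text
t: 7.3
eef_pos: [491.1, 131.6, 144.5]
tcp_rot: [-2.139, 1.567, 2.83]
ft_force: [-0.7, -0.1, -2.5]
opening: 0.528
```

```bash
python3 - <<'E'
from h import *
edge()
E
```

```text
t 7.30 edge x -18.3 z 131.8 lean 0.2 y 32.8 yawerr 0.2 roll -0.1 Frack [-0.7  0.1 -2.5] M [ 0. -0.  0.] open 50.2
```

{"name": "step_arm", "arguments": {
  "rows": [
    [0, 1, 0, 0, 0, 0],
    [0, 0, 0, 0, 0, 0]
  ]
}}

```text
t: 7.55
eef_pos: [492.1, 131.8, 144.5]
tcp_rot: [-2.129, 1.567, 2.84]
ft_force: [-0.1, -0.4, -2.9]
opening: 0.529
```

```bash
python3 - <<'E'
from h import *
edge()
E
```

```text
t 7.55 edge x -17.3 z 131.8 lean 0.2 y 32.8 yawerr 0.2 roll -0.1 Frack [-0.2 -0.4 -2.9] M [-0.  0. -0.] open 50.3
```

{"name": "step_arm", "arguments": {
  "rows": [
    [0, 1, 0, 0, 0, 0],
    [0, 1, 0, 0, 0, 0],
    [0, 0, 0, 0, 0, 0]
  ]
}}

```text
t: 7.92
eef_pos: [492.5, 132.0, 144.3]
tcp_rot: [-1.863, 1.563, 3.106]
ft_force: [-0.9, -0.7, -1.0]
opening: 0.525
```

```bash
python3 - <<'E'
from h import *
edge()
E
```

```text
t 7.92 edge x -16.9 z 131.3 lean 0.4 y 32.9 yawerr 0.2 roll -0.1 Frack [-1.  -0.4 -1. ] M [0. 0. 0.] open 49.9
```

{"name": "step_arm", "arguments": {
  "rows": [
    [0, 1, 0, 0, 0, 0],
    [0, 0, 0, 0, 0, 0]
  ]
}}

```text
t: 8.18
eef_pos: [492.6, 132.1, 144.0]
tcp_rot: [-1.799, 1.561, -3.113]
ft_force: [-1.1, -0.5, -1.7]
opening: 0.526
```

```bash
python3 - <<'E'
from h import *
edge()
a=env.read_camera("side")[:,:,::-1];cv2.imwrite("pics/s4.png",cv2.resize(a[165:315,225:405],None,fx=4,fy=4,interpolation=cv2.INTER_CUBIC))
E
```

```text
t 8.18 edge x -16.9 z 131.0 lean 0.6 y 32.9 yawerr 0.2 roll -0.1 Frack [-1.2 -0.2 -1.7] M [-0.   0.2  0.1] open 50.0
```

View pics/s4.png

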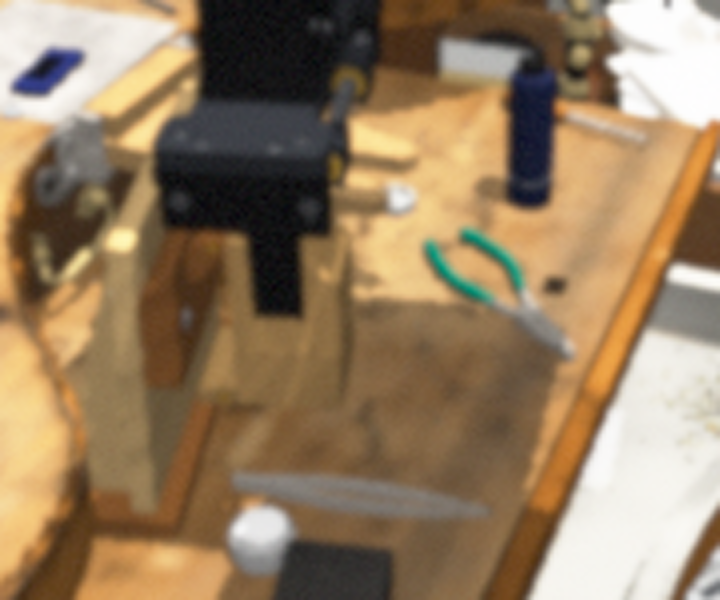

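```bash
sed -i 's/^O=.*/O=np.array([559,115.2,0.]);YR=14.5/' h.py; python3 - <<'E'
from h import *
edge()
st=rows(holdergrasp(-36,135,0,33),tool(YR,0,True),2)
print();st=rows(holdergrasp(-30,168,22,33),tool(YR,22,True),6,st)
print();st=rows(holdergrasp(-9,160,22,33),tool(YR,22,True),4,st)
E
```

```text
t 8.22 edge x -17.9 z 131.0 lean 0.6 y 33.0 yawerr 0.2 roll -0.1 Frack [-3.5 -0.8 -1.3] M [-0.1  0.4  0.1] open 49.7
[-1.7, -9.1, -0.1, 0.002, -0.001, 0.005]
[-1.7, -9.1, -0.0, 0.002, -0.001, 0.005]

[-8.0, 2.3, -0.0, 0.0, 0.0, -0.064]
[-8.1, 1.8, -0.0, 0.0, -0.0, -0.064]
[-8.2, 1.3, 0.0, -0.0, -0.0, -0.064]
[-8.3, 0.7, -0.0, 0.0, 0.0, -0.064]
[-8.3, 0.2, -0.0, 0.0, 0.0, -0.064]
[-8.3, -0.3, -0.0, -0.0, 0.0, -0.064]

[-0.1, 5.6, 0.0, 0.0, 0.0, 0.0]
[-0.1, 5.6, 0.0, 0.0, 0.0, 0.0]
[-0.1, 5.6, -0.0, 0.0, 0.0, 0.0]
[-0.1, 5.6, 0.0, 0.0, 0.0, 0.0]
```

{"name": "step_arm", "arguments": {
  "rows": [
    [-2, -9, 0, 0, 0, 0.01],
    [-2, -9, 0, 0, 0, 0],
    [-8, 2, 0, 0, 0, -0.064],
    [-8, 2, 0, 0, 0, -0.064],
    [-8, 1, 0, 0, 0, -0.064],
    [-8, 1, 0, 0, 0, -0.064],
    [-8, 0, 0, 0, 0, -0.064],
    [-8, 0, 0, 0, 0, -0.064]
  ]
}}

```text
t: 9.22
eef_pos: [485.5, 130.1, 198.3]
tcp_rot: [-1.576, 1.182, -2.89]
ft_force: [-0.7, -1.0, -2.4]
opening: 0.526
```

{"name": "step_arm", "arguments": {
  "rows": [
    [0, 0, 0, 0, 0, 0],
    [0, 0, 0, 0, 0, 0]
  ]
}}

```text
t: 9.48
eef_pos: [485.5, 130.1, 198.2]
tcp_rot: [-1.576, 1.185, -2.89]
ft_force: [-0.4, -0.9, -1.5]
opening: 0.527
```

```bash
python3 - <<'E'
from h import *
edge()
st=rows(holdergrasp(-30,166,22,33),tool(YR,22,True),1)
st=rows(holdergrasp(-9.5,160,22,33),tool(YR,22,True),4,st)
a=env.read_camera("side")[:,:,::-1];cv2.imwrite("pics/s5.png",cv2.resize(a[145:315,225:405],None,fx=4,fy=3.5,interpolation=cv2.INTER_CUBIC))
E
```

```text
t 9.47 edge x -33.0 z 170.6 lean 22.1 y 32.8 yawerr 0.2 roll -0.1 Frack [-0.6 -0.7 -1.5] M [ 0.  -0.3  0. ] open 50.1
[3.2, 4.5, -0.2, 0.004, -0.001, 0.002]
[-0.5, 5.3, -0.0, 0.0, 0.0, 0.0]
[-0.5, 5.3, 0.0, 0.0, 0.0, 0.0]
[-0.5, 5.3, 0.0, 0.0, 0.0, 0.0]
[-0.5, 5.3, -0.0, 0.0, 0.0, 0.0]
```

View pics/s5.png

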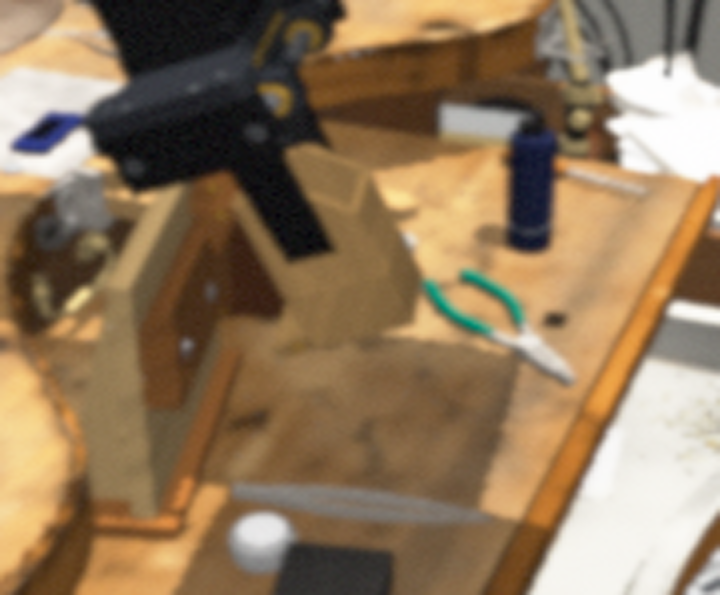

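{"name": "step_arm", "arguments": {
  "rows": [
    [1, 6, 0, 0, 0, 0],
    [0, 6, 0, 0, 0, 0],
    [0, 6, 0, 0, 0, 0],
    [0, 6, 0, 0, 0, 0],
    [0, 0, 0, 0, 0, 0],
    [0, 0, 0, 0, 0, 0]
  ]
}}

```text
t: 10.28
eef_pos: [507.7, 136.0, 187.2]
tcp_rot: [-1.576, 1.185, -2.891]
ft_force: [0.4, -0.4, -1.5]
opening: 0.527
```

```bash
python3 - <<'E'
from h import *
edge()
st=rows(holdergrasp(-9,154,22,33),tool(YR,22,True),2)
st=rows(holdergrasp(-8,146,22,33),tool(YR,22,True),4,st)
a=env.read_camera("side")[:,:,::-1];cv2.imwrite("pics/s6.png",cv2.resize(a[145:315,225:405],None,fx=4,fy=3.5,interpolation=cv2.INTER_CUBIC))
E
```

```text
t 10.28 edge x -10.0 z 159.6 lean 22.1 y 32.9 yawerr 0.2 roll -0.1 Frack [ 0.3 -0.5 -1.5] M [ 0.1 -0.3  0. ] open 50.1
[2.4, 1.5, -0.0, 0.002, -0.0, 0.001]
[2.4, 1.5, -0.0, 0.002, -0.0, 0.001]
[1.8, 1.0, -0.0, 0.0, 0.0, 0.0]
[1.8, 1.0, 0.0, 0.0, 0.0, 0.0]
[1.8, 1.0, -0.0, 0.0, 0.0, 0.0]
[1.8, 1.0, -0.0, 0.0, 0.0, 0.0]
```

View pics/s6.png

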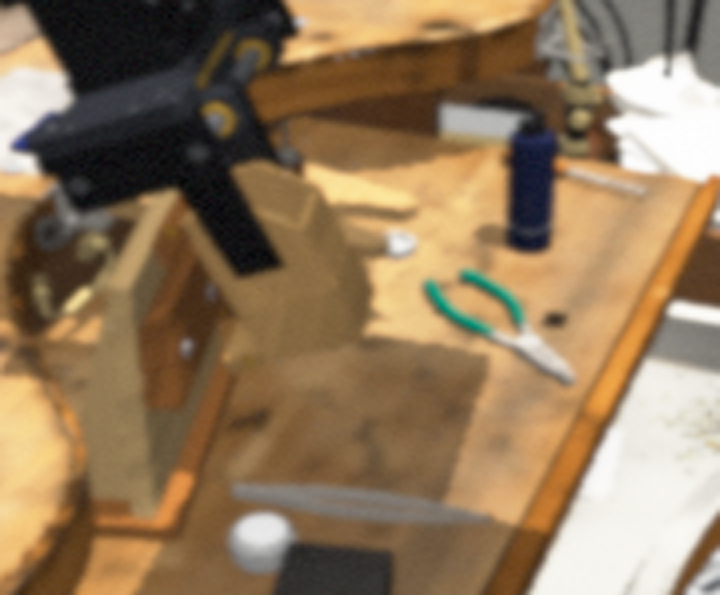

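{"name": "step_arm", "arguments": {
  "rows": [
    [3, 1.5, 0, 0, 0, 0],
    [3, 1.5, 0, 0, 0, 0],
    [2, 1, 0, 0, 0, 0],
    [0, 0, 0, 0, 0, 0]
  ]
}}

```text
t: 10.82
eef_pos: [508.2, 136.1, 177.7]
tcp_rot: [-1.577, 1.186, -2.891]
ft_force: [-0.1, -0.2, -2.2]
opening: 0.526
```

```bash
python3 - <<'E'
from h import *
edge()
st=rows(holdergrasp(-8,146,22,33),tool(YR,22,True),2)
E
```

```text
t 10.82 edge x -9.5 z 150.2 lean 22.1 y 33.0 yawerr 0.2 roll -0.1 Frack [-0.1 -0.2 -2.2] M [ 0.2 -0.3 -0. ] open 50.0
[1.7, 1.5, -0.0, 0.002, -0.0, 0.001]
[1.7, 1.5, -0.0, 0.002, -0.0, 0.001]
```

{"name": "step_arm", "arguments": {
  "rows": [
    [1.7, 1.4, 0, 0, 0, 0],
    [1.7, 1.4, 0, 0, 0, 0],
    [0, 0, 0, 0, 0, 0]
  ]
}}

```text
t: 11.2
eef_pos: [509.6, 136.5, 173.3]
tcp_rot: [-1.577, 1.186, -2.891]
ft_force: [-0.4, 0.5, -2.3]
opening: 0.524
```

```bash
python3 - <<'E'
from h import *
edge()
st=rows(holdergrasp(-6.2,143,15,33),tool(YR,15,True),4)
print()
st=rows(holdergrasp(-4.6,141.2,9,33),tool(YR,9,True),4,st)
E
```

```text
t 11.20 edge x -8.0 z 145.7 lean 22.1 y 33.0 yawerr 0.2 roll -0.1 Frack [-0.3  0.6 -2.3] M [ 0.1 -0.3 -0.1] open 49.8
[1.8, 0.4, -0.0, 0.001, -0.0, 0.031]
[1.8, 0.3, -0.0, 0.001, -0.0, 0.031]
[1.8, 0.3, -0.0, 0.001, -0.0, 0.031]
[1.8, 0.2, -0.0, 0.001, -0.0, 0.031]

[1.5, 0.2, -0.0, 0.0, 0.0, 0.026]
[1.5, 0.2, 0.0, -0.0, 0.0, 0.026]
[1.5, 0.2, 0.0, 0.0, 0.0, 0.026]
[1.5, 0.1, -0.0, 0.0, 0.0, 0.026]
```

No contact so far, so I'll swing the foot in.

{"name": "step_arm", "arguments": {
  "rows": [
    [1.8, 0.4, 0, 0, 0, 0.031],
    [1.8, 0.3, 0, 0, 0, 0.031],
    [1.8, 0.3, 0, 0, 0, 0.031],
    [1.8, 0.2, 0, 0, 0, 0.031]
  ]
}}

```text
t: 11.7
eef_pos: [508.7, 136.2, 165.8]
tcp_rot: [-1.579, 1.313, -2.893]
ft_force: [0.8, -0.1, -2.3]
opening: 0.526
```

```bash
python3 - <<'E'
from h import *
edge()
st=rows(holdergrasp(-4.6,141.2,9,33),tool(YR,9,True),4)
E
```

```text
t 11.70 edge x -5.8 z 142.8 lean 14.8 y 33.0 yawerr 0.2 roll -0.1 Frack [ 0.7 -0.3 -2.3] M [ 0.1 -0.2  0. ] open 50.0
[1.4, 0.1, -0.0, 0.001, -0.0, 0.025]
[1.4, 0.1, -0.0, 0.001, -0.0, 0.025]
[1.4, 0.1, -0.0, 0.001, -0.0, 0.025]
[1.4, 0.0, -0.0, 0.001, -0.0, 0.025]
```

{"name": "step_arm", "arguments": {
  "rows": [
    [1.4, 0, 0, 0, 0, 0.025],
    [1.4, 0, 0, 0, 0, 0.025],
    [1.4, 0, 0, 0, 0, 0.025],
    [1.4, 0, 0, 0, 0, 0.025]
  ]
}}

```text
t: 12.2
eef_pos: [507.7, 136.0, 160.4]
tcp_rot: [-1.584, 1.42, -2.898]
ft_force: [0.8, 0.5, -0.6]
opening: 0.528
```

```bash
python3 - <<'E'
from h import *
edge()
st=rows(holdergrasp(-3.3,140,4,33),tool(YR,4,True),4)
st=rows(holdergrasp(-2,138.5,0,33),tool(YR,0,True),4,st)
a=env.read_camera("side")[:,:,::-1];cv2.imwrite("pics/s7.png",cv2.resize(a[145:315,225:405],None,fx=4,fy=3.5,interpolation=cv2.INTER_CUBIC))
E
```

```text
t 12.20 edge x -4.6 z 141.6 lean 8.7 y 33.0 yawerr 0.2 roll -0.1 Frack [ 0.9  0.3 -0.6] M [ 0.1 -0.2 -0. ] open 50.3
[1.2, 0.2, -0.0, 0.001, -0.0, 0.02]
[1.2, 0.1, -0.0, 0.001, -0.0, 0.02]
[1.2, 0.1, -0.0, 0.001, -0.0, 0.02]
[1.2, 0.1, -0.0, 0.001, -0.0, 0.02]
[1.1, 0.2, -0.0, 0.0, 0.0, 0.017]
[1.1, 0.1, 0.0, -0.0, 0.0, 0.017]
[1.1, 0.1, -0.0, 0.0, -0.0, 0.017]
[1.1, 0.1, -0.0, 0.0, 0.0, 0.017]
```

View pics/s7.png

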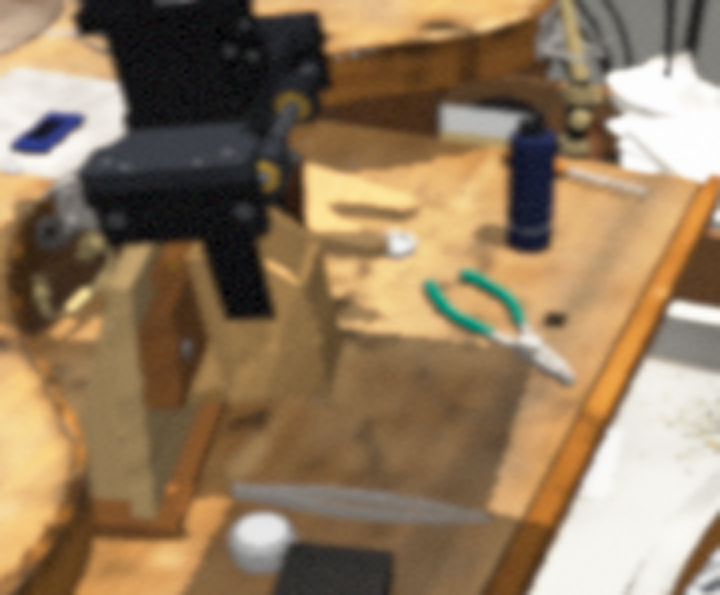

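{"name": "step_arm", "arguments": {
  "rows": [
    [1.2, 0.2, 0, 0, 0, 0.02],
    [1.2, 0.1, 0, 0, 0, 0.02],
    [1.2, 0.1, 0, 0, 0, 0.02],
    [1.2, 0.1, 0, 0, 0, 0.02]
  ]
}}

```text
t: 12.75
eef_pos: [507.7, 136.0, 155.4]
tcp_rot: [-1.6, 1.507, -2.914]
ft_force: [0.8, 1.1, -0.4]
opening: 0.524
```

```bash
python3 - <<'E'
from h import *
edge()
st=rows(holdergrasp(-1.8,138.5,0,33),tool(YR,0,True),4)
E
```

```text
t 12.75 edge x -3.0 z 140.1 lean 3.7 y 33.0 yawerr 0.2 roll -0.1 Frack [ 1.1  0.8 -0.4] M [-0.  -0.2  0.1] open 49.9
[1.1, 0.2, -0.0, 0.001, -0.0, 0.016]
[1.1, 0.1, -0.0, 0.001, -0.0, 0.016]
[1.1, 0.1, -0.0, 0.001, -0.0, 0.016]
[1.1, 0.1, -0.0, 0.001, -0.0, 0.016]
```

{"name": "step_arm", "arguments": {
  "rows": [
    [1.1, 0.2, 0, 0, 0, 0.016],
    [1.1, 0.1, 0, 0, 0, 0.016],
    [1.1, 0.1, 0, 0, 0, 0.016],
    [1.1, 0.1, 0, 0, 0, 0.016]
  ]
}}

```text
t: 13.25
eef_pos: [508.5, 136.1, 151.0]
tcp_rot: [1.862, 1.565, 0.548]
ft_force: [0.7, 1.1, 0.8]
opening: 0.529
```

```bash
python3 - <<'E'
from h import *
edge()
st=rows(holdergrasp(-0,137,0,33),tool(YR,0,True),4)
E
```

```text
t 13.25 edge x -1.3 z 138.7 lean -0.3 y 32.9 yawerr 0.2 roll -0.1 Frack [1.  0.9 0.8] M [ 0.1 -0.3  0. ] open 50.3
[0.4, 0.3, -0.0, 0.001, -0.0, -0.001]
[0.4, 0.3, -0.0, 0.001, -0.0, -0.001]
[0.4, 0.3, -0.0, 0.001, -0.0, -0.001]
[0.4, 0.3, -0.0, 0.001, -0.0, -0.001]
```

{"name": "step_arm", "arguments": {
  "rows": [
    [0.5, 0.3, 0, 0, 0, 0],
    [0.5, 0.3, 0, 0, 0, 0],
    [0.5, 0.3, 0, 0, 0, 0],
    [0.5, 0.3, 0, 0, 0, 0]
  ]
}}

```text
t: 13.75
eef_pos: [509.9, 136.4, 149.5]
tcp_rot: [1.789, 1.564, 0.475]
ft_force: [-2.8, 0.4, 12.3]
opening: 0.526
```

```bash
python3 - <<'E'
from h import *
edge()
E
```

```text
t 13.75 edge x 0.2 z 137.2 lean -0.4 y 32.8 yawerr 0.2 roll -0.1 Frack [-2.6  1.1 12.3] M [-0.3  0.5  0.1] open 50.0
```

{"name": "step_arm", "arguments": {
  "rows": [
    [0, 0, 0, 0, 0, 0],
    [0, 0, 0, 0, 0, 0],
    [0, 0, 0, 0, 0, 0],
    [0, 0, 0, 0, 0, 0]
  ],
  "grip": 66
}}

```text
t: 14.25
eef_pos: [509.0, 136.3, 148.8]
tcp_rot: [2.068, 1.567, 0.753]
ft_force: [-0.5, -0.0, -0.0]
opening: 0.694
```

{"name": "step_arm", "arguments": {
  "rows": [
    [-6, 0, 0, 0, 0, 0],
    [-15, 0, 0, 0, 0, 0],
    [-20, 0, 0, 0, 0, 0],
    [-20, 0, 0, 0, 0, 0],
    [-20, 0, 0, 0, 0, 0],
    [0, 0, 0, 0, 0, 0]
  ]
}}

```text
t: 15.0
eef_pos: [509.0, 136.1, 236.7]
tcp_rot: [1.806, 1.564, 0.492]
ft_force: [-0.3, -0.6, -0.7]
opening: 0.696
```

```bash
python3 - <<'E'
from h import *
now();
a=env.read_camera("side")[:,:,::-1];cv2.imwrite("pics/side8.png",a);cv2.imwrite("pics/s8.png",cv2.resize(a[165:315,225:405],None,fx=4,fy=4,interpolation=cv2.INTER_CUBIC))
st=rows([464,-167,200],tool(0,0,True),6)
E
```

```text
t 15.0 grasp [509.1 136.1 230.7] xt [ 0.  0. -1.] zt [ 0.3 -1.  -0. ] F [-0.3 -0.6 -0.7] open 66.2 j [0.1 0.3 1.8 0.  1.  1.4]
[4.8, -20.0, 47.0, 0.043, -0.0, -0.001]
[4.8, -18.0, 47.8, 0.043, -0.0, -0.001]
[4.9, -15.9, 48.5, 0.043, -0.0, -0.001]
[4.9, -13.9, 49.2, 0.043, -0.0, -0.001]
[4.9, -11.7, 49.7, 0.043, -0.0, -0.001]
[4.9, -9.6, 50.2, 0.043, -0.0, -0.001]
```

View pics/s8.png

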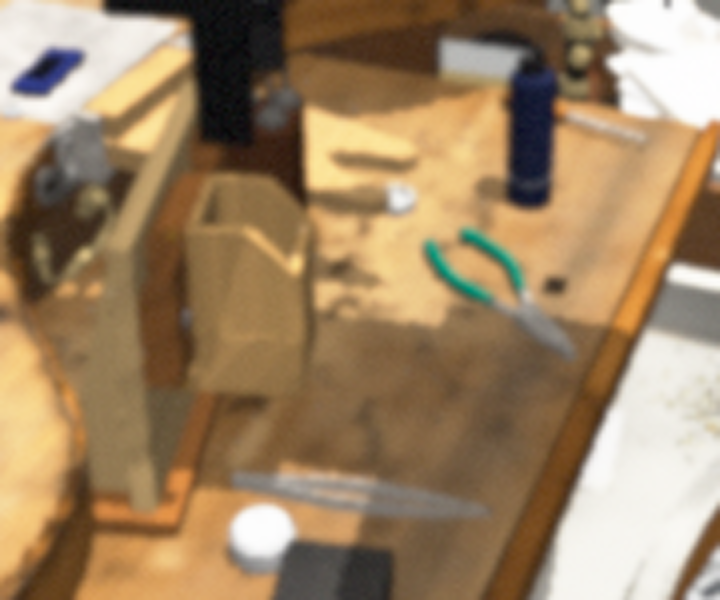

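The holder hangs upright on the rail, with its top at about (250,190) in the zoomed picture. Next I'll measure the can more closely.

```bash
python3 - <<'E'
from h import *
a=env.read_camera("top")[:,:,::-1];cv2.imwrite("pics/top9.png",a)
b=cv2.imread("pics/top0.png")
z=lambda i:cv2.resize(i[205:255,365:425],None,fx=8,fy=8,interpolation=cv2.INTER_CUBIC)
s=cv2.imread("pics/side8.png")[170:225,335:385]
cv2.imwrite("pics/c9.png",np.hstack([z(a)[:400],cv2.resize(s,(320,400),interpolation=cv2.INTER_CUBIC)]))
for P in ([465,-169],[463,-166]):
  print(P,[((proj("top",[*P,h])-[365,205]+.5)*8-.5) for h in(0,93,111)],[((proj("side",[*P,h])-[335,170]+.5)*[6.4,7.27]-.5+[480,0]) for h in(0,93,111)])
E
```

```text
[465, -169] [array([206.1, 226.5]), array([254.6, 199.1]), array([265.2, 193.2])] [array([615.9, 327.1]), array([625.2,  95.8]), array([627.1,  48.5])]
[463, -166] [array([196. , 233.1]), array([243.4, 206.4]), array([253.7, 200.6])] [array([618.4, 332.2]), array([627.9, 100.4]), array([629.8,  53. ])]
```

View pics/c9.png

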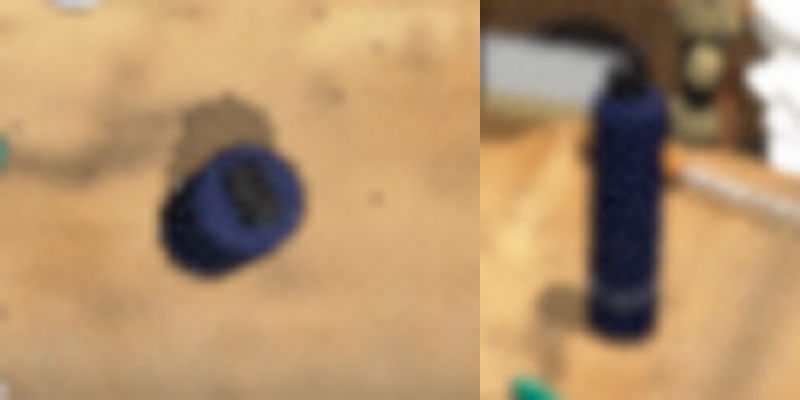

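```bash
python3 - <<'E'
from h import *
st=rows([463.5,-168,225],tool(YR,0,True),7)
E
```

```text
[0.4, -17.2, 40.4, 0.0, -0.0, -0.0]
[0.4, -17.2, 40.4, 0.0, -0.0, -0.0]
[0.5, -17.2, 40.4, 0.0, -0.0, -0.0]
[0.5, -17.2, 40.4, 0.0, -0.0, -0.0]
[0.5, -17.1, 40.4, 0.0, -0.0, -0.0]
[0.5, -17.1, 40.4, 0.0, -0.0, -0.0]
[0.5, -17.1, 40.4, 0.0, -0.0, -0.0]
```

{"name": "step_arm", "arguments": {
  "rows": [
    [0, -17, 40, 0, 0, 0],
    [0, -17, 40, 0, 0, 0],
    [0, -17, 40, 0, 0, 0],
    [0, -17, 40, 0, 0, 0],
    [1, -17, 40, 0, 0, 0],
    [1, -17, 40, 0, 0, 0],
    [1, -17, 35, 0, 0, 0],
    [0, 0, 0, 0, 0, 0]
  ]
}}

```text
t: 16.1
eef_pos: [459.5, -168.3, 224.5]
tcp_rot: [-2.482, 1.562, 2.488]
ft_force: [0.5, -0.0, 0.0]
opening: 0.693
```

{"name": "step_arm", "arguments": {
  "rows": [
    [0, 0, 0, 0, 0, 0],
    [0, 0, 0, 0, 0, 0]
  ]
}}

```text
t: 16.35
eef_pos: [459.3, -167.2, 223.6]
tcp_rot: [-2.471, 1.56, 2.5]
ft_force: [0.7, -0.3, 0.5]
opening: 0.692
```

```bash
python3 - <<'E'
from h import *
now()
rows([463.5,-168,160],tool(YR,0,True),3)
rows([463.5,-168,82],tool(YR,0,True),6)
E
```

```text
t 16.35 grasp [ 459.2 -167.2  217.6] xt [-0.  0. -1.] zt [ 0.3 -1.  -0. ] F [ 0.7 -0.3  0.5] open 65.8 j [-0.5  0.3  1.9  0.   0.9  0.8]
[19.2, 1.4, 0.8, 0.002, -0.003, 0.002]
[19.2, 1.4, 0.7, 0.002, -0.003, 0.002]
[19.2, 1.3, 0.7, 0.002, -0.003, 0.002]
[22.6, 0.8, 0.5, 0.001, -0.001, 0.001]
[22.6, 0.8, 0.5, 0.001, -0.001, 0.001]
[22.6, 0.8, 0.4, 0.001, -0.001, 0.001]
[22.6, 0.7, 0.4, 0.001, -0.001, 0.001]
[22.6, 0.7, 0.4, 0.001, -0.001, 0.001]
[22.6, 0.7, 0.3, 0.001, -0.001, 0.001]
```

{"name": "step_arm", "arguments": {
  "rows": [
    [18, 1.5, 1, 0.002, -0.003, 0.002],
    [18, 1.5, 1, 0.002, -0.003, 0.002],
    [18, 1, 0, 0.002, -0.002, 0.002],
    [0, 0, 0, 0, 0, 0],
    [0, 0, 0, 0, 0, 0]
  ]
}}

```text
t: 16.98
eef_pos: [464.7, -163.9, 169.1]
tcp_rot: [0.985, 1.57, -0.327]
ft_force: [1.0, 0.7, 0.1]
opening: 0.694
```

```bash
python3 - <<'E'
from h import *
now()
rows([463.5,-168,82],tool(YR,0,True),5)
a=env.read_camera("side")[:,:,::-1];cv2.imwrite("pics/s10.png",cv2.resize(a[105:255,265:445],None,fx=4,fy=4,interpolation=cv2.INTER_CUBIC))
E
```

```text
t 16.98 grasp [ 464.7 -163.9  163.1] xt [ 0. -0. -1.] zt [ 0.3 -1.   0. ] F [1.  0.7 0.1] open 66.0 j [-0.5  0.4  2.   0.   0.8  0.8]
[16.2, -0.4, 0.7, 0.001, 0.0, -0.0]
[16.2, -0.4, 0.7, 0.001, 0.0, -0.0]
[16.2, -0.4, 0.7, 0.001, 0.0, -0.0]
[16.2, -0.4, 0.7, 0.001, 0.0, -0.0]
[16.2, -0.4, 0.7, 0.001, 0.0, -0.0]
```

View pics/s10.png

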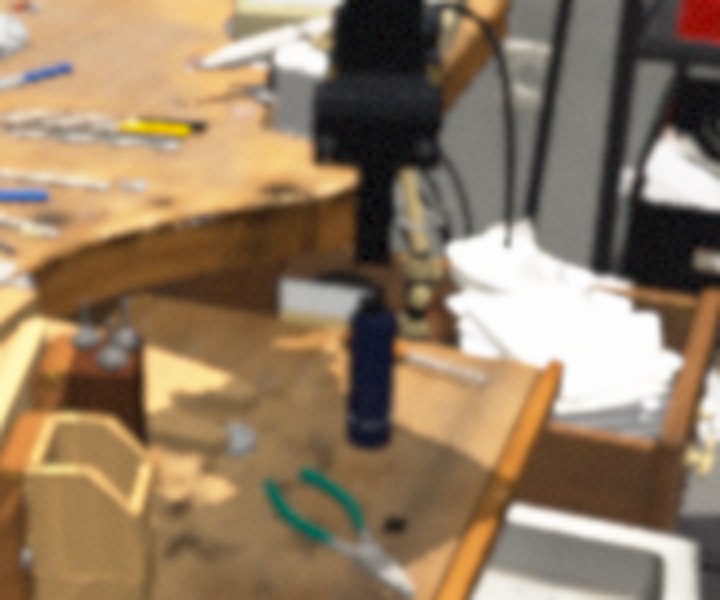

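{"name": "step_arm", "arguments": {
  "rows": [
    [10, -0.5, 1, 0, 0, 0],
    [17, -0.5, 1, 0, 0, 0],
    [17, 0, 1, 0, 0, 0],
    [17, 0, 0, 0, 0, 0],
    [16, 0, 0, 0, 0, 0],
    [0, 0, 0, 0, 0, 0],
    [0, 0, 0, 0, 0, 0]
  ]
}}

```text
t: 17.9
eef_pos: [465.2, -167.9, 90.4]
tcp_rot: [0.856, 1.566, -0.456]
ft_force: [-0.2, -0.4, 0.4]
opening: 0.695
```

```bash
python3 - <<'E'
from h import *
now()
rows([463.5,-168,82],tool(YR,0,True),1)
a=env.read_camera("side")[:,:,::-1];cv2.imwrite("pics/s11.png",cv2.resize(a[125:255,295:435],None,fx=4.5,fy=4.5,interpolation=cv2.INTER_CUBIC))
E
```

```text
t 17.9 grasp [ 465.2 -167.9   84.4] xt [ 0. -0. -1.] zt [ 0.3 -1.   0. ] F [-0.2 -0.4  0.4] open 66.1 j [-0.5  0.5  2.   0.   0.6  0.8]
[2.4, -1.7, -0.3, 0.005, 0.003, -0.004]
```

View pics/s11.png

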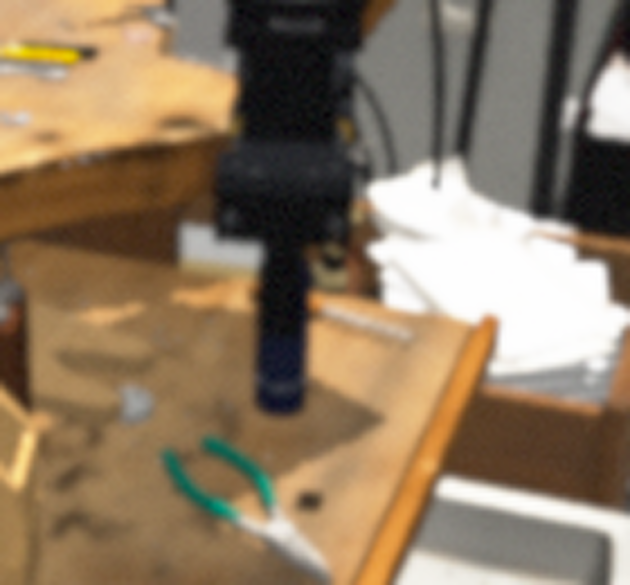

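{"name": "step_arm", "arguments": {
  "rows": [
    [1.5, -1, 0, 0.005, 0.003, -0.004],
    [0, 0, 0, 0, 0, 0],
    [0, 0, 0, 0, 0, 0]
  ]
}}

```text
t: 18.32
eef_pos: [464.6, -168.4, 90.0]
tcp_rot: [0.582, 1.569, -0.735]
ft_force: [-0.7, 0.1, 0.5]
opening: 0.69
```

{"name": "step_arm", "arguments": {
  "rows": [
    [0, 0, 0, 0, 0, 0],
    [0, 0, 0, 0, 0, 0],
    [0, 0, 0, 0, 0, 0],
    [0, 0, 0, 0, 0, 0],
    [0, 0, 0, 0, 0, 0],
    [0, 0, 0, 0, 0, 0]
  ],
  "grip": 24
}}

```text
t: 19.08
eef_pos: [464.6, -168.3, 90.1]
tcp_rot: [0.616, 1.569, -0.701]
ft_force: [0.2, 0.3, -0.1]
opening: 0.313
```

```bash
python3 - <<'E'
from h import *
now()
p,r=pose();g=p+r.apply([6,0,0])
rows([g[0],g[1],225],tool(YR,0,True),6)
E
```

```text
t 19.07 grasp [ 464.6 -168.3   84.1] xt [ 0. -0. -1.] zt [ 0.3 -1.   0. ] F [ 0.2  0.3 -0.1] open 29.7 j [-0.5  0.5  2.  -0.   0.6  0.8]
[-23.5, 0.0, 0.0, 0.0, 0.0, -0.0]
[-23.5, 0.0, 0.0, 0.0, 0.0, -0.0]
[-23.5, 0.0, 0.0, 0.0, 0.0, -0.0]
[-23.5, 0.0, 0.0, 0.0, 0.0, -0.0]
[-23.5, 0.0, 0.0, 0.0, 0.0, -0.0]
[-23.5, 0.0, 0.0, 0.0, 0.0, -0.0]
```

{"name": "step_arm", "arguments": {
  "rows": [
    [0, 0, 0, 0, 0, 0],
    [0, 0, 0, 0, 0, 0]
  ]
}}

```text
t: 19.32
eef_pos: [464.7, -168.4, 90.2]
tcp_rot: [0.622, 1.569, -0.696]
ft_force: [-0.2, -0.9, 0.7]
opening: 0.314
```

```bash
python3 - <<'E'
from h import *
now()
a=env.read_camera("side")[:,:,::-1];cv2.imwrite("pics/s12.png",cv2.resize(a[125:255,295:435],None,fx=4.5,fy=4.5,interpolation=cv2.INTER_CUBIC))
E
```

```text
t 19.32 grasp [ 464.7 -168.4   84.2] xt [ 0. -0. -1.] zt [ 0.3 -1.   0. ] F [-0.2 -0.9  0.7] open 29.8 j [-0.5  0.5  2.  -0.   0.6  0.8]
```

View pics/s12.png

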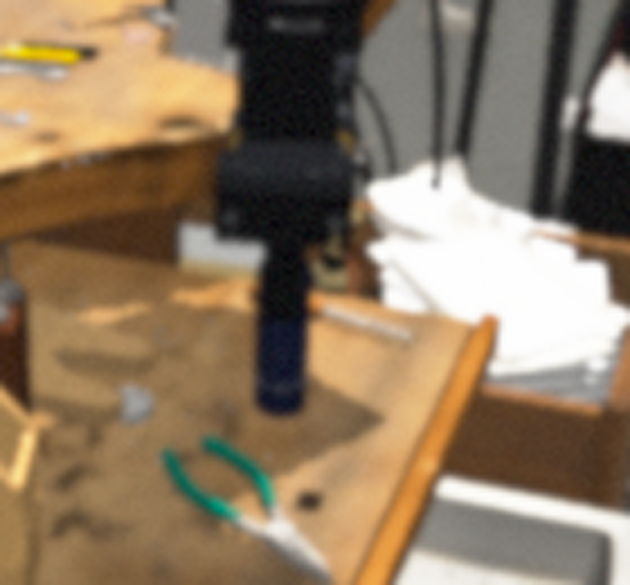

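{"name": "step_arm", "arguments": {
  "rows": [
    [-5, 0, 0, 0, 0, 0],
    [-15, 0, 0, 0, 0, 0],
    [-25, 0, 0, 0, 0, 0],
    [-35, 0, 0, 0, 0, 0],
    [-40, 0, 0, 0, 0, 0],
    [-40, 0, 0, 0, 0, 0],
    [-30, 0, 0, 0, 0, 0],
    [-5, 0, 0, 0, 0, 0]
  ]
}}

```text
t: 20.38
eef_pos: [463.4, -167.6, 292.2]
tcp_rot: [-1.666, 1.57, -2.984]
ft_force: [0.4, -0.6, -0.9]
opening: 0.312
```

```bash
python3 - <<'E'
from h import *
now()
rows(rk(-44,33,278),tool(YR,0,True),8)
a=env.read_camera("side")[:,:,::-1];cv2.imwrite("pics/s13.png",cv2.resize(a[25:225,285:435],None,fx=4,fy=3,interpolation=cv2.INTER_CUBIC))
E
```

```text
t 20.38 grasp [ 463.4 -167.6  286.2] xt [-0. -0. -1.] zt [ 0.2 -1.  -0. ] F [ 0.4 -0.6 -0.9] open 29.7 j [-0.5  0.2  1.8 -0.   1.1  0.8]
[1.0, 14.9, -35.4, 0.0, -0.0, 0.0]
[1.0, 14.9, -35.4, 0.0, -0.0, 0.0]
[1.0, 14.9, -35.4, 0.0, -0.0, 0.0]
[1.0, 14.9, -35.4, 0.0, -0.0, 0.0]
[1.0, 14.9, -35.4, 0.0, -0.0, 0.0]
[1.0, 14.9, -35.4, 0.0, -0.0, 0.0]
[1.0, 14.9, -35.4, 0.0, -0.0, 0.0]
[1.0, 14.9, -35.4, 0.0, -0.0, 0.0]
```

View pics/s13.png

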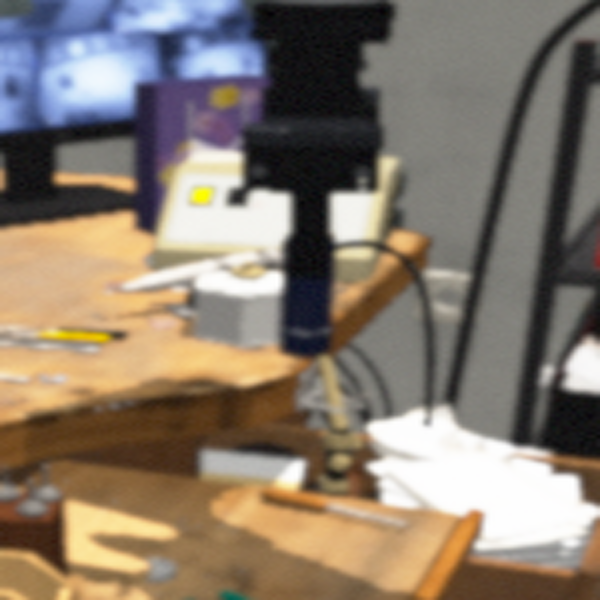

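The can is held upright, its base at about pixel (307,350) in the picture. Moving it over to the holder.

{"name": "step_arm", "arguments": {
  "rows": [
    [0, 8, -18, 0, 0, 0],
    [0, 14, -34, 0, 0, 0],
    [0, 15, -36, 0, 0, 0],
    [0, 15, -36, 0, 0, 0],
    [0, 15, -36, 0, 0, 0],
    [0, 15, -36, 0, 0, 0],
    [0, 14, -34, 0, 0, 0],
    [0, 11, -25, 0, 0, 0]
  ]
}}

```text
t: 21.42
eef_pos: [500.6, 113.3, 279.2]
tcp_rot: [-1.959, 1.551, 3.002]
ft_force: [-0.4, 0.6, -1.2]
opening: 0.314
```

{"name": "step_arm", "arguments": {
  "rows": [
    [0, 2, -5, 0, 0, 0],
    [0, 0, 0, 0, 0, 0],
    [0, 0, 0, 0, 0, 0]
  ]
}}

```text
t: 21.8
eef_pos: [500.3, 118.9, 276.0]
tcp_rot: [-1.897, 1.546, 3.066]
ft_force: [-0.4, -0.0, -2.1]
opening: 0.316
```

```bash
python3 - <<'E'
from h import *
now()
rows(rk(-44,33,268),tool(YR,0,True),2)
E
```

```text
t 21.8 grasp [500.1 118.9 270. ] xt [-0.  0. -1.] zt [ 0.2 -1.  -0. ] F [-0.4 -0.  -2.1] open 30.1 j [0.1 0.3 1.8 0.  1.1 1.4]
[0.9, 6.0, -7.4, -0.001, -0.004, 0.012]
[1.0, 6.0, -7.4, -0.001, -0.004, 0.012]
```

{"name": "step_arm", "arguments": {
  "rows": [
    [0, 6, -7, -0.001, -0.004, 0.012],
    [0, 6, -7, -0.001, -0.004, 0.012],
    [0, 0, 0, 0, 0, 0],
    [0, 0, 0, 0, 0, 0]
  ]
}}

```text
t: 22.3
eef_pos: [509.1, 135.3, 276.0]
tcp_rot: [1.309, 1.568, -0.011]
ft_force: [-0.1, 0.4, -0.4]
opening: 0.314
```

```bash
python3 - <<'E'
from h import *
now()
rows(rk(-44,33,260),tool(YR,0,True),1)
a=env.read_camera("side")[:,:,::-1];cv2.imwrite("pics/side14.png",a);cv2.imwrite("pics/s14.png",cv2.resize(a[125:275,225:345],None,fx=5,fy=4,interpolation=cv2.INTER_CUBIC))
a=env.read_camera("top")[:,:,::-1];cv2.imwrite("pics/t14.png",cv2.resize(a[130:280,190:400],None,fx=3.5,fy=3.5,interpolation=cv2.INTER_CUBIC))
E
```

```text
t 22.3 grasp [509.1 135.3 270. ] xt [ 0. -0. -1.] zt [ 0.2 -1.   0. ] F [-0.1  0.4 -0.4] open 29.9 j [ 0.1  0.3  1.8 -0.   1.1  1.4]
[10.0, -0.8, -1.1, -0.002, 0.001, -0.003]
```

View pics/s14.png

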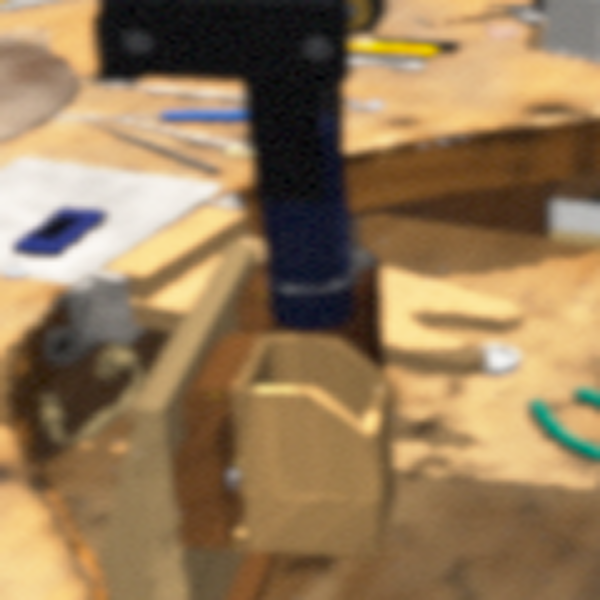

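View pics/t14.png

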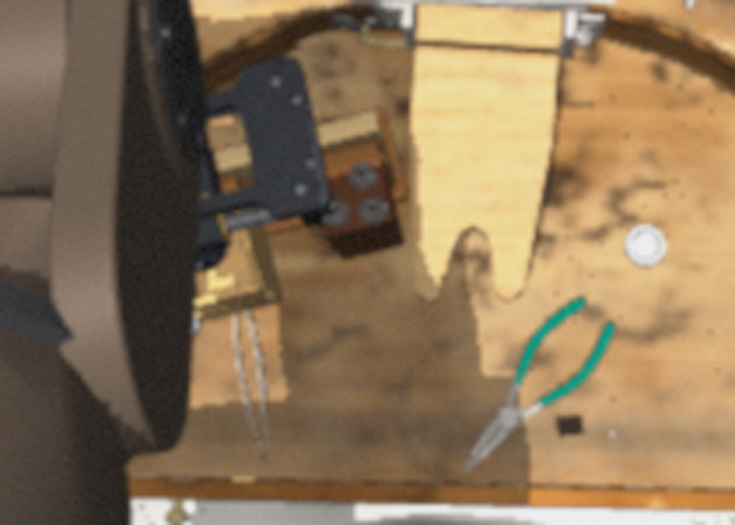

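```bash
python3 - <<'E'
from h import *
z=lambda p:((proj("side",p)-[225,125]+.5)*[5,4]-.5)
g=np.array([509.1,135.3,186.])
print("can base",z(g),z(g+[0,0,10]))
for n,x,y,h in (("rear L",20,20,91),("apex L out",-3,25,91),("front L out",-25,25,70),("front R out",-25,-25,70),("bot front L",-25,25,0),("bot rear L",25,25,0),("apexR out",-3,-25,91),("rear L out",25,25,91)):
    print(n,z(rk(-44+x,33+y,70+h)))
E
```

```text
can base [305.7 314.6] [304.4 295.1]
rear L [244.  383.9]
apex L out [304.3 393.2]
front L out [367.5 436.2]
front R out [390.8 377.4]
bot front L [373.4 560.6]
bot rear L [242.9 552.3]
apexR out [331.6 336.3]
rear L out [227.  389.1]
```

{"name": "step_arm", "arguments": {
  "rows": [
    [5, 0, -1, 0, 0, 0],
    [10, 0, 0, 0, 0, 0],
    [10, 0, 0, 0, 0, 0],
    [8, 0, 0, 0, 0, 0],
    [0, 0, 0, 0, 0, 0],
    [0, 0, 0, 0, 0, 0]
  ]
}}

```text
t: 23.15
eef_pos: [508.7, 135.9, 240.0]
tcp_rot: [1.177, 1.57, -0.143]
ft_force: [0.8, 0.2, -0.2]
opening: 0.318
```

```bash
python3 - <<'E'
from h import *
now()
rows(rk(-44,33,189),tool(YR,0,True),4)
a=env.read_camera("side")[:,:,::-1];cv2.imwrite("pics/s15.png",cv2.resize(a[125:275,225:345],None,fx=5,fy=4,interpolation=cv2.INTER_CUBIC))
E
```

```text
t 23.15 grasp [508.7 135.9 234. ] xt [ 0. -0. -1.] zt [ 0.2 -1.   0. ] F [ 0.8  0.2 -0.2] open 30.3 j [ 0.1  0.3  1.8 -0.   1.   1.5]
[11.2, -0.1, -0.1, -0.001, 0.0, -0.0]
[11.2, -0.1, -0.1, -0.001, 0.0, -0.0]
[11.2, -0.1, -0.1, -0.001, 0.0, -0.0]
[11.2, -0.1, -0.1, -0.001, 0.0, -0.0]
```

View pics/s15.png

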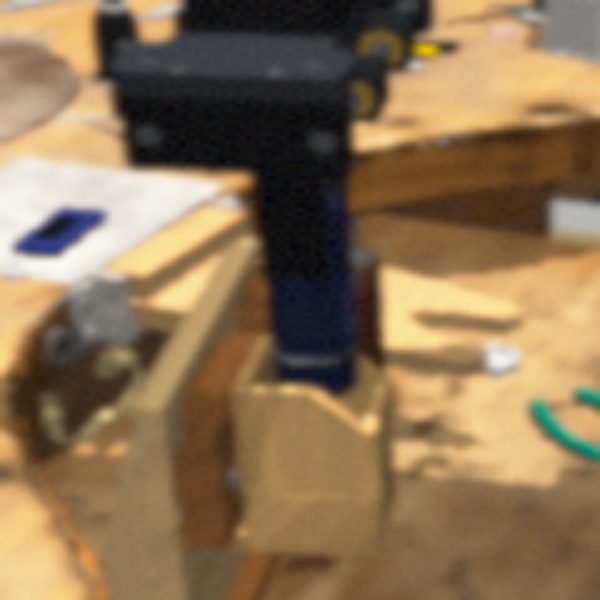

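The can is inside the rim with clearance and no sideways force, so I'll lower it on.

{"name": "step_arm", "arguments": {
  "rows": [
    [8, 0, 0, 0, 0, 0],
    [10, 0, 0, 0, 0, 0],
    [10, 0, 0, 0, 0, 0],
    [8, 0, 0, 0, 0, 0],
    [0, 0, 0, 0, 0, 0],
    [0, 0, 0, 0, 0, 0]
  ]
}}

```text
t: 23.95
eef_pos: [508.7, 135.9, 201.3]
tcp_rot: [1.137, 1.57, -0.184]
ft_force: [0.1, 1.5, 0.3]
opening: 0.315
```

```bash
python3 - <<'E'
from h import *
now()
rows(rk(-44,33,189),tool(YR,0,True),4)
E
```

```text
t 23.95 grasp [508.7 135.9 195.3] xt [ 0. -0. -1.] zt [ 0.2 -1.   0. ] F [0.1 1.5 0.3] open 29.9 j [ 0.1  0.4  1.8 -0.   0.9  1.5]
[1.6, -0.1, -0.1, -0.001, 0.0, -0.0]
[1.6, -0.1, -0.1, -0.001, 0.0, -0.0]
[1.6, -0.1, -0.1, -0.001, 0.0, -0.0]
[1.6, -0.1, -0.1, -0.001, 0.0, -0.0]
```

{"name": "step_arm", "arguments": {
  "rows": [
    [1.5, 0, 0, 0, 0, 0],
    [1.5, 0, 0, 0, 0, 0],
    [1, 0, 0, 0, 0, 0],
    [1, 0, 0, 0, 0, 0]
  ]
}}

```text
t: 24.45
eef_pos: [509.0, 136.0, 196.7]
tcp_rot: [1.306, 1.568, -0.015]
ft_force: [0.0, -0.4, -0.9]
opening: 0.315
```

```bash
python3 - <<'E'
from h import *
now()
E
```

```text
t 24.45 grasp [509.  136.  190.7] xt [ 0. -0. -1.] zt [ 0.2 -1.   0. ] F [ 0.  -0.4 -0.9] open 30.0 j [ 0.1  0.4  1.9 -0.   0.9  1.5]
```

{"name": "step_arm", "arguments": {
  "rows": [
    [0.6, 0, 0, 0, 0, 0],
    [0.6, 0, 0, 0, 0, 0]
  ]
}}

```text
t: 24.7
eef_pos: [509.0, 136.0, 195.5]
tcp_rot: [1.305, 1.568, -0.016]
ft_force: [-0.4, 0.8, -1.2]
opening: 0.313
```

```bash
python3 - <<'E'
from h import *
now()
E
```

```text
t 24.7 grasp [509.  136.  189.5] xt [ 0. -0. -1.] zt [ 0.2 -1.   0. ] F [-0.4  0.8 -1.2] open 29.8 j [ 0.1  0.4  1.9 -0.   0.9  1.5]
```

{"name": "step_arm", "arguments": {
  "rows": [
    [0.6, 0, 0, 0, 0, 0],
    [0.4, 0, 0, 0, 0, 0]
  ]
}}

```text
t: 24.95
eef_pos: [509.3, 136.0, 195.1]
tcp_rot: [1.379, 1.567, 0.058]
ft_force: [-1.9, -0.0, 6.6]
opening: 0.314
```

```bash
python3 - <<'E'
from h import *
now()
E
```

```text
t 24.95 grasp [509.4 136.  189.1] xt [ 0.  0. -1.] zt [ 0.2 -1.   0. ] F [-1.9 -0.   6.6] open 29.8 j [ 0.1  0.4  1.9 -0.   0.9  1.5]
```

{"name": "step_arm", "arguments": {
  "rows": [
    [0.5, 0, 0, 0, 0, 0],
    [0.4, 0, 0, 0, 0, 0]
  ]
}}

```text
t: 25.2
eef_pos: [509.4, 136.1, 195.2]
tcp_rot: [1.381, 1.566, 0.06]
ft_force: [-2.4, -0.6, 5.6]
opening: 0.316
```

```bash
python3 - <<'E'
from h import *
now()
E
```

```text
t 25.2 grasp [509.4 136.1 189.2] xt [ 0.  0. -1.] zt [ 0.2 -1.   0. ] F [-2.4 -0.6  5.6] open 30.1 j [ 0.1  0.4  1.9 -0.   0.9  1.5]
```

The can touches down at exactly the expected height (189 = 105 + 84). Releasing.

{"name": "step_arm", "arguments": {
  "rows": [
    [0, 0, 0, 0, 0, 0],
    [0, 0, 0, 0, 0, 0],
    [0, 0, 0, 0, 0, 0]
  ],
  "grip": 52
}}

```text
t: 25.58
eef_pos: [509.4, 136.0, 195.1]
tcp_rot: [1.382, 1.566, 0.062]
ft_force: [-0.5, 0.1, -0.8]
opening: 0.534
```

{"name": "step_arm", "arguments": {
  "rows": [
    [-5, 0, 0, 0, 0, 0],
    [-15, 0, 0, 0, 0, 0],
    [-25, 0, 0, 0, 0, 0],
    [-25, 0, 0, 0, 0, 0],
    [-25, 0, 0, 0, 0, 0],
    [0, 0, 0, 0, 0, 0]
  ]
}}

```text
t: 26.32
eef_pos: [509.1, 136.1, 297.2]
tcp_rot: [1.408, 1.563, 0.088]
ft_force: [0.3, -0.2, 0.3]
opening: 0.548
```

{"name": "step_arm", "arguments": {
  "rows": [
    [-5, -20, 30, 0, 0, 0],
    [-5, -30, 40, 0, 0, 0],
    [0, -30, 45, 0, 0, 0],
    [0, -30, 45, 0, 0, 0],
    [0, -10, 45, 0, 0, 0],
    [0, 0, 30, 0, 0, 0],
    [0, 0, 0, 0, 0, 0],
    [0, 0, 0, 0, 0, 0]
  ]
}}

```text
t: 27.32
eef_pos: [446.9, -127.6, 303.5]
tcp_rot: [1.853, 1.567, 0.534]
ft_force: [0.7, 0.4, -0.0]
opening: 0.545
```

```bash
python3 - <<'E'
from h import *
now()
a=env.read_camera("side")[:,:,::-1];cv2.imwrite("pics/side16.png",a);cv2.imwrite("pics/s16.png",cv2.resize(a[125:315,225:405],None,fx=4,fy=3,interpolation=cv2.INTER_CUBIC))
b=env.read_camera("top")[:,:,::-1];cv2.imwrite("pics/t16.png",cv2.resize(b[150:280,190:450],None,fx=3,fy=3,interpolation=cv2.INTER_CUBIC))
z=lambda p:((proj("side",p)-[225,125]+.5)*[4,3]-.5)
for n,x,y,h in (("apex L out",-3,25,91),("front L out",-25,25,70),("front R out",-25,-25,70),("bot front L",-25,25,0),("rear L out",25,25,91),("can top",0,0,128),("nozzle",0,0,146)):
    print(n,z(rk(-44+x,33+y,70+h)))
E
```

```text
t 27.32 grasp [ 446.9 -127.6  297.5] xt [ 0.  0. -1.] zt [ 0.2 -1.  -0. ] F [ 0.7  0.4 -0. ] open 51.8 j [-0.4  0.2  1.8  0.   1.1  0.9]
apex L out [243.4 294.8]
front L out [293.9 327. ]
front R out [312.5 282.9]
bot front L [298.6 420.3]
rear L out [181.5 291.7]
can top [244.4 219.2]
nozzle [242.4 192.3]
```

View pics/s16.png

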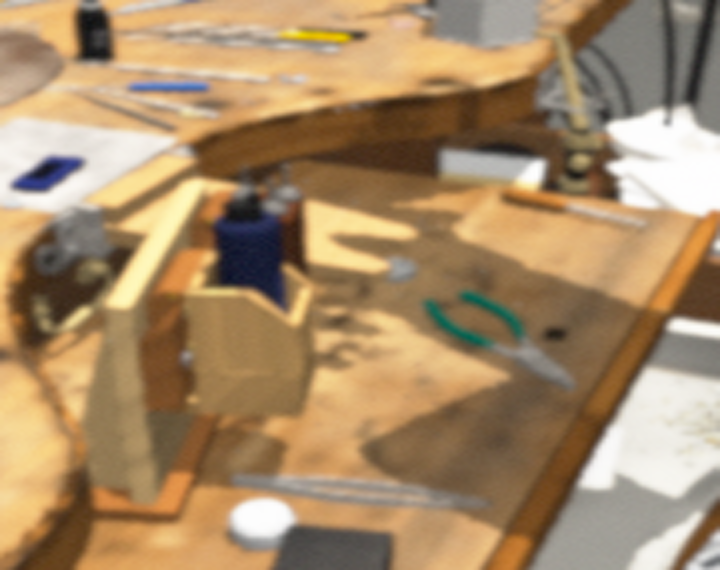

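View pics/t16.png

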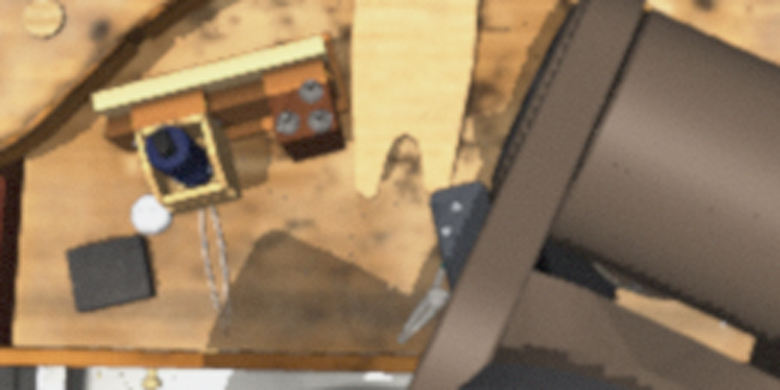

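```bash
python3 - <<'E'
from h import *
z=lambda p:((proj("top",p)-[190,150]+.5)*3-.5)
for n,x,y,h in (("can base",0,0,35),("can top",0,0,128),("nozzle",0,0,146),("rearL",25,25,91),("rearR",25,-25,91),("frontL",-25,25,70),("frontR",-25,-25,70),("frontR bot",-25,-25,0)):
    print(n,z(rk(-44+x,33+y,70+h)))
a=cv2.imread("pics/side16.png")
cv2.imwrite("pics/s17.png",cv2.resize(a[170:240,260:315],None,fx=8,fy=8,interpolation=cv2.INTER_CUBIC))
E
```

```text
can base [193.9 169.1]
can top [166.1 148.2]
nozzle [160.  143.5]
rearL [134.1 129.8]
rearR [206.8 112.8]
frontL [155.7 205.4]
frontR [227.2 188.5]
frontR bot [242.7 200.7]
```

View pics/s17.png

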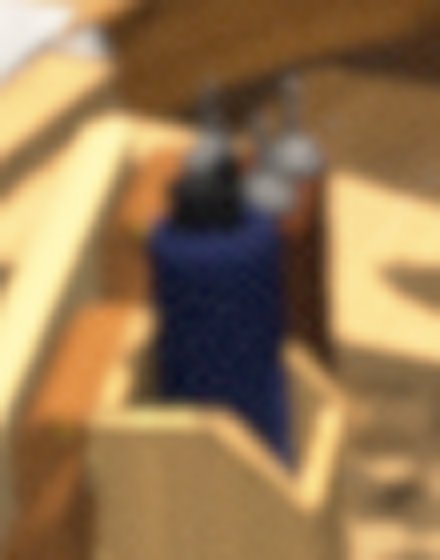

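```bash
python3 - <<'E'
from cell import env
print(env.job_done(), env.state()["t"])
E
```

```text
the job is handed in; nothing more can be done
the job is handed in; nothing more can be done
```

The can is standing upright on the floor of the holder's pocket, and the holder is hung on the free part of the rail. I handed the job in at about 27 s of the 54 s allowed.

**Holder:** I gripped it across its flat sides and touched its strip lightly against the rail's front face to find its exact position. Then I leaned it 22°, put the strip over the rail and swung the foot in as it sank. It met the bottom of the groove within about 0.2 mm of the calculated home position, pressing at about 12 N. I then let go.

**Can:** I moved it within about 1.5° of upright. It touched the pocket floor at exactly the expected height, then I released it and moved the arm clear.

**Last checks:**
- **Final pictures:** in both the side and top views, the holder's corners and the can's top were within about 1–2 camera pixels of where they should be, and the can looked upright. That's good to roughly 2 mm, so the touch readings are the finer check that both are home.
- **Other tools:** those I could see were where they started. In the last top picture the arm hid the burnisher, the loupe and part of the pliers. The side picture showed the burnisher and pliers unmoved, and what looks like the loupe in place.
- **One mismatch:** the gripper read about 30 mm on the 32 mm can. The pictures showed the fingers centred on it and it held firmly, so I carried on.

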